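# Complete a finds group on the photo mat

### The job

Complete the group of excavated finds on the black mat for its photograph, where front is the edge of the mat nearest the robot: first set the grey plinth block on the mat midway between the big jug and the stone mortar and in line with them, its long sides parallel to the mat's front edge, and then stand the small flask centred on top of it. Place the oil lamp straight in front of the jug, the hand stone straight in front of the mortar, and the scale bar centred in front of the plinth, checkered face up and parallel to the mat's front edge, all on the mat and touching nothing behind them. Set the finds down without dropping them, and do not shift the jug, the mortar, the camera lens or the blower.

Things in the scene. Friction and masses are not known exactly. Their poses are not given: they have to be found in the camera images.
- mat: Black photo mat fixed flat on the table, 260 mm front to back (its x) by 400 mm left to right (its y), 3 mm thick. Origin at the centre of its underside, so its upper face is 3 mm above the origin. Its x axis points to the back, away from the robot (turned up to 0.2 rad either way), y to the left seen from the robot, z up. The front edge is the long edge at x = -130 mm, nearest the robot.
- jug: Big round terracotta jug, 100 mm tall, 90 mm across at 40 mm height, with one loop handle at the back reaching 63 mm from its axis; 0.7 kg, loose. It stands already on the rear half of the mat, about 140 mm left or right of the mat's centre line and about 50 mm behind the mat's centre. Origin at the centre of its foot, on the mat; axes parallel to the mat's (x to the back, along the handle). It stays where it is.
- mortar: Round open stone mortar, grey, 60 mm tall, 100 mm across the rim, 72 mm at the foot; 1.2 kg, loose. It stands already on the rear half of the mat, on the other side from the jug, about 280 mm from it. Origin at the centre of its foot, on the mat; axes parallel to the mat's (x to the back). It stays where it is.
- plinth: Loose grey painted rectangular block, the display plinth: 50 mm (its x) by 80 mm (its y) by 30 mm high, about 0.12 kg. Origin at the centre of its underside, z up. Turning it half round makes no difference.
- flask: Small loose terracotta flask with a narrow neck and no handle: 70 mm tall, flat foot 36 mm across, widest 49 mm from 20 to 36 mm height, neck 20 mm thick from 50 to 63 mm, lip 30 mm; about 0.11 kg. Origin at the centre of its foot, z up along its axis; it starts upright on the table.
- lamp: Loose terracotta oil lamp: a low round body 52 mm across and 27 mm high (widest from 9 to 19 mm height) with a short spout on its +x side that reaches 46 mm from the body's axis, 25 mm wide; about 0.12 kg. Origin under the centre of the round body (not of the whole), on its flat foot, z up. Which way the spout points in the end does not matter.
- handstone: Loose grey hand stone for grinding: a plain rounded stone puck 55 mm across at 18 mm height, 38 mm high, flat foot 44 mm; about 0.2 kg. Origin at the centre of its foot, z up.
- scalebar: Loose photographic scale: a flat white bar with a black and white checkered upper face, 105 mm long (its x) by 20 mm wide (its y) by 8 mm thick; about 0.03 kg. Origin at the centre of its underside, z up; it starts checkered face up. Which end is left makes no difference.
- lens: Bystander: a black camera lens standing on end on the table, 65 mm across, 58 mm tall, 0.35 kg, loose, among the things to be moved. Origin at the centre of its foot. Leave it standing.
- blower: Bystander: a black rubber dust blower standing on its bulb, 56 mm across, 85 mm tall with a thin nozzle on top, loose, near the front left corner of the mat, outside it. Origin at the centre of its foot. Leave it standing.
Not all that is in view belongs to the job. Leave any blue or yellow look-alike of the lamp alone.

How it is judged:
By the outcome, as a careful person would: the job done as asked, in the order asked, and still so for the second after the job is handed in, with the robot touching nothing.
It also fails if it takes over 125 s, if anything falls off the work surface, if the arm or the gripper's body presses on something with over 40 N, if the wrist force passes 120 N, or if a joint passes its speed limit or range.

### The arm

A 6-joint arm with a two-finger parallel gripper is mounted at the origin on the work surface. World frame = base frame: x ahead of the robot, y to its left, z up, the work surface at z = 0. Lengths are in mm, angles in rad, forces in N, time in s.
With the tool pointing down it reaches from about 275 to 1000 mm from the base axis. Payload 8.4 kg.
Tool frame: the origin (TCP) lies at the very end of the fingers, on their centre line; the grasp point (between the pads) lies 19 mm behind it (r.tcp_to_grasp is the distance from the TCP to the grasp point, in mm); z points along the fingers, y is the line along which they close (so a half turn about z gives the same grasp; the last joint's range is limited). The gripper opens to 85 mm and grips with 20 to 120 N. Pads are 22 mm wide; open, the fingers measure 114 mm over their backs; the gripper's body (76 mm by 85 mm) begins 54 mm behind the grasp point. The pads swing forward as they close: fully open they stand 13 mm farther back than shut.
Start: joints at [-1.106, 0.353, 1.633, -0, 1.155, -0.002], TCP at [281.268, -558.136, 231.281] pointing down, gripper open.
Joint ranges: [-2.63, 2.63], [-0.92, 2.1], [0.06, 2.66], [-1.3, 4.44], [0, 2.69], [-3.02, 3.02]. Speed limits (rad/s): [2.22, 2.22, 2.79, 3.14, 3.14, 3.14].

### API

Orientations are given as [roll, pitch, yaw] about the fixed x, y, z axes, in that order (R = Rz(yaw) Ry(pitch) Rx(roll)).
In Python, from rig import r gives the robot as it stands. The module is installed in compiled form; this text tells all that it offers.
- The arm moves only by the tool play_rows, never from a script. Its argument "rows" is a list of rows, each an object with "dp": the shift along the tool's x, y, z in units of 40 mm (1.0 is 40 mm), a list of three; "turn": the turn, a rotation vector about the tool's x, y, z in units of 6 degrees (1.0 is 6 degrees), a list of three; "fingers": the closure, from 0 (fully open) to 1 (shut). In form: [{"dp": [tx, ty, tz], "turn": [wx, wy, wz], "fingers": fingers}, ...]. A call has 1 to 5 rows; each row shifts and turns the commanded pose from where the row before left it, along the tool's axes as they then stand; what a row does not reach is not made up. A row lasts 1/12 s, in which the tool goes at most 41.7 mm and 7.16 degrees, less where a joint would pass 70% of its speed; a pose out of reach is approached as far as the arm can. A call is refused whole if a number of a shift passes 1 or a number of a turn 1, either way. A call with a gripper value outside its range is refused whole. The fingers move at their own pace and stop on an object; "force" is the grip in N (left out, the last holds). Time passes only in rows, so rows that do not move let the fingers close. It gives the time, the measured TCP pose, the force, the opening and the grip force at its end, in the units of the state.
- r.sense(): the state, without advancing time (a new reading comes with each control period).
- r.grab_frame(name): name is "side" or "top"; returns a dict with "pixels" (384x512x3 uint8, red, green, blue), "fx", "fy", "cx", "cy" (pixels), "pose" (4x4, takes a point from camera to world coordinates). Camera axes: x right, y down, z forward; pixel columns grow to the right and rows downward; lengths in mm; the calibration is good to about 2 mm. A picture is of the moment at which its call begins. There is no depth.
- r.sign_off(): hands the job in; it is judged then, once.
The state is a dict: "clock": time; "qpos": joint angles; "qvel": joint speeds; "joint_efforts": joint torques, N m; "eef_pos": TCP position; "tcp_rot": TCP orientation; "contact_force": force on the tool from outside, world axes, zero at the start; "wrist_torque": the same for the moment, N m; "opening": opening from 0.0 (shut) to 1.0 (fully open); "grasp_force": force on a finger pad.
Only numpy, scipy, OpenCV 4.12 (cv2) and the standard library are available. Lean on these libraries where they do the work, as an engineer would, in place of code of your own. Each camera call takes 0.05 s, during which the arm holds its last target. There are 200 camera calls.

## Working session

There is one attempt and no reset: what is moved stays moved. The work goes in short steps, Python scripts to look and compute and a tool call to move; the robot and the scene stay as the last step left them, time stands still between calls to the robot, and variables do not carry over. Pictures are saved under pics/ and viewed, at most 14 in all, crops included, and the job is handed in when it is done.

Besides the shell and the picture viewer there is one more tool, called after ">>>" as a command line: name --argument value ..., lists and objects as JSON in quotes. play_rows: Moves the arm, as the interface text tells. Its arguments: {"type":"object","properties":{"rows":{"type":"array"},"force":{"type":"number"}},"required":["rows"]}

```bash
mkdir -p pics; cat > h.py <<'E'
import numpy as np, cv2
from rig import r
def save(cam,name,crop=None,s=1.5):
    f=r.grab_frame(cam); im=f["pixels"][:,:,::-1].copy()
    np.save(f"pics/{name}.npy",im)
    if crop: a,b,c,d=crop; im=im[b:d,a:c]
    cv2.imwrite(f"pics/{name}.png",cv2.resize(im,None,fx=s,fy=s,interpolation=cv2.INTER_CUBIC)); return f
def ray(f,u,v,z):
    P=np.array(f["pose"]); d=P[:3,:3]@np.array([(u-f["cx"])/f["fx"],(v-f["cy"])/f["fy"],1]); o=P[:3,3]
    return o+d*(z-o[2])/d[2]
def proj(f,p):
    P=np.array(f["pose"]); q=P[:3,:3].T@(np.array(p,float)-P[:3,3]); return f["fx"]*q[0]/q[2]+f["cx"],f["fy"]*q[1]/q[2]+f["cy"]
E
python3 - <<'E'
from h import *
np.set_printoptions(precision=3,suppress=True)
for c in("top","side"):
    f=save(c,c+"0"); print(c,f["fx"],f["fy"],f["cx"],f["cy"]); print(np.array(f["pose"]))
print(r.sense())
E
```

```text
top 347.02622413005025 347.02622413005025 257.6603280695548 194.16541684331145
[[   0.023   -0.997    0.071  458.46 ]
 [  -1.      -0.024   -0.013   56.527]
 [   0.015   -0.07    -0.997 1138.881]
 [   0.       0.       0.       1.   ]]
side 396.9343842862511 396.9343842862511 255.64165585934077 197.29225195822573
[[   0.996   -0.04     0.077  437.765]
 [  -0.086   -0.595    0.799 -922.583]
 [   0.014   -0.803   -0.596  787.971]
 [   0.       0.       0.       1.   ]]
{'clock': 0.1, 'qpos': array([-1.106,  0.354,  1.634, -0.   ,  1.155, -0.002]), 'qvel': array([-0.   , -0.001, -0.   ,  0.001,  0.001, -0.001]), 'joint_efforts': array([  0.   , -60.636, -34.282,   0.   ,   0.004,   0.   ]), 'eef_pos': array([ 281.056, -557.757,  230.615]), 'tcp_rot': array([-3.14 ,  0.   ,  0.467]), 'contact_force': array([-0.488, -0.36 ,  0.034]), 'wrist_torque': array([-0.017,  0.017, -0.04 ]), 'grasp_force': 0.0, 'opening': 1.0020307046042525}
```

View pics/top0.png

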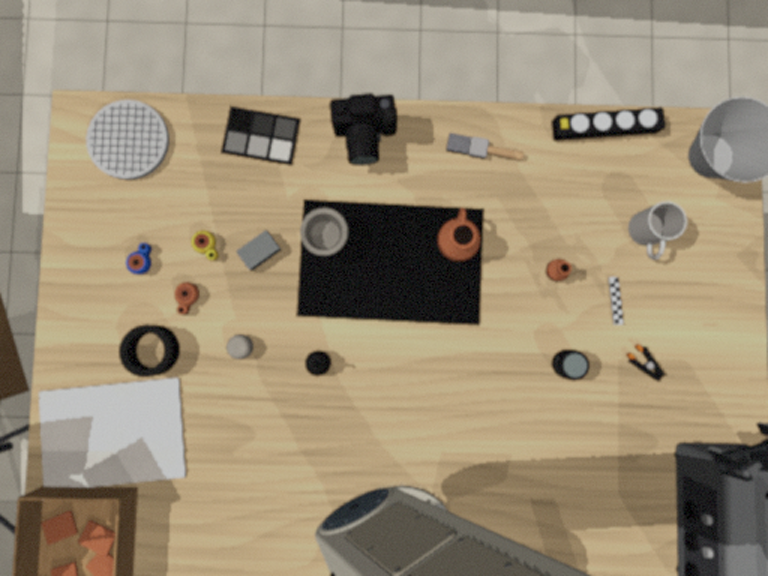

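View pics/side0.png

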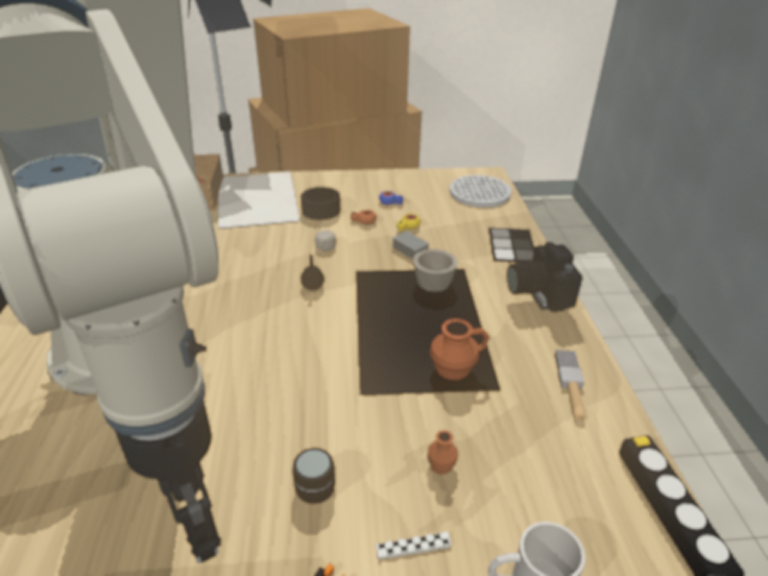

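Top picture (768×576 scale) shows: mat corners near (304,201), (483,209), (479,323) and (298,315); mortar (325,232); jug (460,240); plinth (258,250); hand stone (239,346); flask (559,269); scale bar (616,300); lens (571,364); blower (318,362).

Lamp candidates are red (186,295), blue (140,260) and yellow (204,242). The terracotta one at (186,295) fits the description. I'll confirm it in enlarged crops.

```bash
python3 - <<'E'
from h import *
im=np.load("pics/top0.npy")
def c(n,a,b,x,y,s):
    cv2.imwrite(f"pics/{n}.png",cv2.resize(im[b:y,a:x],None,fx=s,fy=s,interpolation=cv2.INTER_CUBIC))
c("L",80,150,180,245,6); c("R",360,150,430,250,6)
c("M",190,125,330,230,5.7)
E
```

```text
(no output)
```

View pics/L.png

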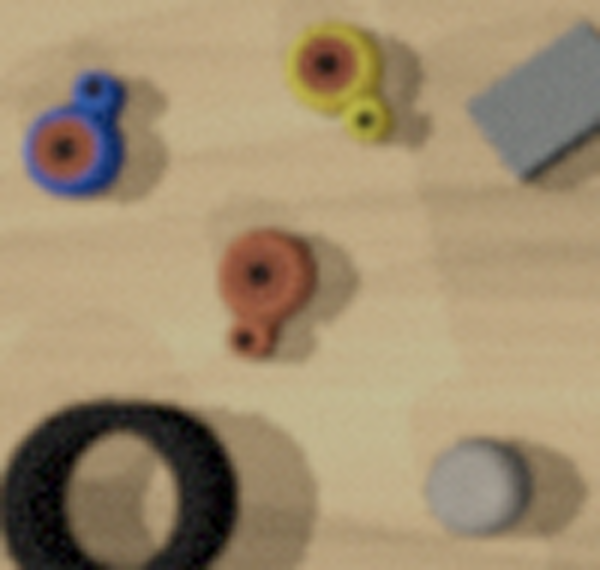

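View pics/R.png

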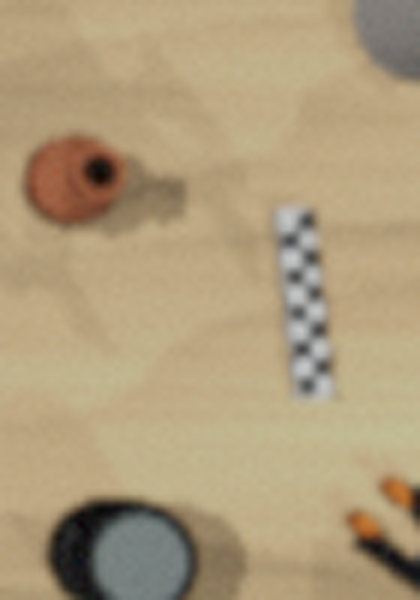

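View pics/M.png

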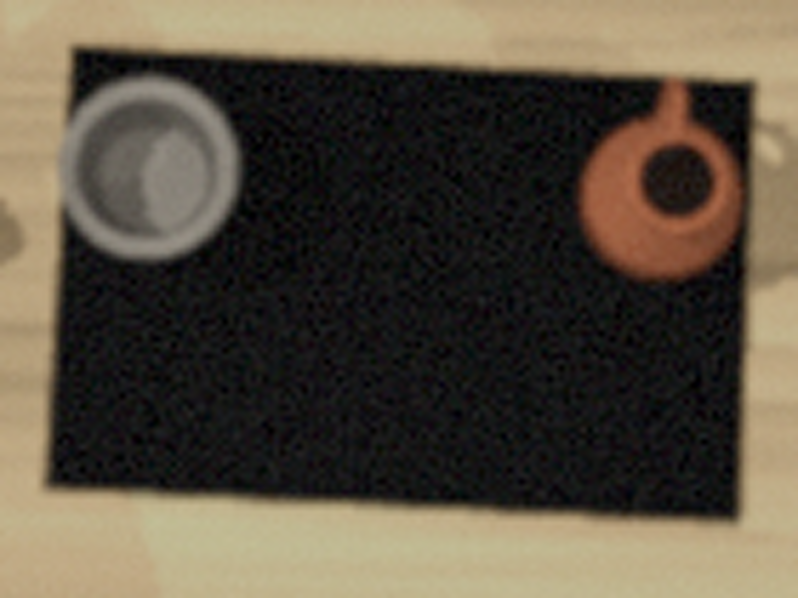

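The crops confirm the terracotta lamp at L(267,277) with its spout toward (245,345); the blue and yellow ones are decoys. In L, the plinth top face has corners (470,105), (585,20) and (522,170), and the hand stone is at (479,487). In R, the flask lip is at (98,171) with its body at (72,181), and the bar is centred at (305,303). In M, the mat corners are clear.

```bash
cat > w.py <<'E'
from h import *
np.set_printoptions(precision=1,suppress=True)
f=r.grab_frame("top")
g=lambda a,b,s,u,v,z: ray(f,a+(u+.5)/s-.5,b+(v+.5)/s-.5,z)[:2]
L=lambda u,v,z:g(80,150,6,u,v,z)
R=lambda u,v,z:g(360,150,6,u,v,z)
M=lambda u,v,z:g(190,125,5.7,u,v,z)
bl,br,fr,fl=[M(*c,3) for c in((74,47),(753,82),(739,520),(47,487))]
print("mat",bl,br,fr,fl,np.linalg.norm(bl-br),np.linalg.norm(fr-br))
yd=(bl+fl-br-fr); xd=bl+br-fl-fr; print("yaw",np.arctan2(-yd[0],yd[1]),np.arctan2(xd[1],xd[0]))
yaw=np.arctan2(-yd[0],yd[1])*.65+np.arctan2(xd[1],xd[0])*.35
ctr=(bl+br+fl+fr)/4; X=np.array([np.cos(yaw),np.sin(yaw)]);Y=np.array([-X[1],X[0]])
mo=M(151,169,63); j1=M(661,197,43); j2=M(677,179,103); print("ctr",ctr,"mortar",mo,"jug",j1,j2)
for p in(mo,j1,j2): print("in mat",(p-ctr)@X,(p-ctr)@Y)
pc=L(553.5,95,30); d=L(585,20,30)-L(470,105,30); e=L(470,105,30)-L(522,170,30)
print("plinth",pc,np.linalg.norm(d),np.linalg.norm(e),"short-axis yaw",np.arctan2(e[1],e[0]),"long",np.arctan2(d[1],d[0]))
b=L(267,277,14);t=L(246,341,20);print("lamp",b,"hole27",L(259,273,25),"spout",np.arctan2(*(t-b)[::-1]))
print("stone",L(479,487,24))
print("flask lip",R(98,171,70),"body",R(72,181,28))
s=R(274,208,8)-R(295,398,8);print("bar",R(305,303,8),np.linalg.norm(s),np.arctan2(s[1],s[0]))
print("lens",R(143,558,58)); print("blower",ray(f,318/1.5,362/1.5,30)[:2])
print("arm q",r.sense()["qpos"])
E
python3 w.py
```

```text
mat [738.2 229. ] [ 728.2 -167.1] [ 472.7 -161.7] [482.2 235.6] 396.2484710170569 255.502078038707
yaw -0.024607823913250226 -0.023462794940395642
ctr [605.3  33.9] mortar [656.6 175.4] jug [ 651.9 -108.2] [ 651.2 -107.6]
in mat 47.85651235334697 142.65911457792413
in mat 50.0174064500197 -140.9901881551471
in mat 49.26788864390754 -140.35549160814352
plinth [622.7 319.6] 76.08901712509359 44.956412622001764 short-axis yaw 0.7053574790749905 long -0.8963799048377665
lamp [522.4 473.1] hole27 [523.8 473.3] spout 2.937603786932267
stone [413.  351.9]
flask lip [ 593.3 -324.5] body [ 592.8 -325.4]
bar [ 531.3 -460.4] 104.46550083676517 0.10389092562479635
lens [ 393.7 -352.1]
blower [383.7 183. ]
arm q [-1.1  0.4  1.6 -0.   1.2 -0. ]
```

```bash
cat > p.py <<'E'
import sys; from h import *
def plan(x,y,z,yaw,n,s=None):
    s=s or r.sense(); p=s["eef_pos"]; y0=s["tcp_rot"][2]
    if isinstance(s.get("from"),tuple): p=np.array(s["from"][:3]); y0=s["from"][3]
    d=np.array([x,y,z])-p; dy=(yaw-y0+np.pi)%(2*np.pi)-np.pi; A=np.zeros((2,2))
    for k in range(n):
        a=y0+dy*k/n; A+=[[np.cos(a),np.sin(a)],[np.sin(a),-np.cos(a)]]
    xy=np.linalg.solve(A,d[:2])/40
    print(n,"x dp",np.round([*xy,-d[2]/40/n],3),"turn z",round(-np.degrees(dy)/6/n,3))
if __name__=="__main__":
    s=r.sense(); print("at",np.round(s["eef_pos"],1),np.round(s["tcp_rot"],3),"op",round(s["opening"],2),"t",s["clock"])
    # args: x,y,z,yaw,n ... chained
    for a in sys.argv[1:]:
        v=[float(q) for q in a.split(",")]; plan(*v[:4],int(v[4]),s); s={"eef_pos":0,"tcp_rot":[0,0,0],"from":tuple(v[:4])}
E
python3 p.py 622.7,319.6,100,2.25,30
```

```text
at [ 281.1 -557.8  230.7] [-3.141  0.     0.467] op 1.0 t 0.15
30 x dp [0.891 0.116 0.109] turn z -0.568
```

>>> play_rows --rows '[{"dp": [0.891, 0.116, 0.109], "turn": [0, 0, -0.568], "fingers": 0}, {"dp": [0.891, 0.116, 0.109], "turn": [0, 0, -0.568], "fingers": 0}, {"dp": [0.891, 0.116, 0.109], "turn": [0, 0, -0.568], "fingers": 0}, {"dp": [0.891, 0.116, 0.109], "turn": [0, 0, -0.568], "fingers": 0}, {"dp": [0.891, 0.116, 0.109], "turn": [0, 0, -0.568], "fingers": 0}]'

```text
clock: 0.57
eef_pos: [443.3, -478.5, 209.0]
tcp_rot: [-3.141, 0.0, 0.767]
contact_force: [0.6, 0.0, -1.2]
opening: 0.997
grasp_force: 0.0
```

>>> play_rows --rows '[{"dp": [0.891, 0.116, 0.109], "turn": [0, 0, -0.568], "fingers": 0}, {"dp": [0.891, 0.116, 0.109], "turn": [0, 0, -0.568], "fingers": 0}, {"dp": [0.891, 0.116, 0.109], "turn": [0, 0, -0.568], "fingers": 0}, {"dp": [0.891, 0.116, 0.109], "turn": [0, 0, -0.568], "fingers": 0}, {"dp": [0.891, 0.116, 0.109], "turn": [0, 0, -0.568], "fingers": 0}]'

```text
clock: 0.98
eef_pos: [573.8, -355.4, 187.1]
tcp_rot: [-3.141, -0.0, 1.064]
contact_force: [0.1, -0.8, 0.3]
opening: 0.995
grasp_force: 0.0
```

>>> play_rows --rows '[{"dp": [0.891, 0.116, 0.109], "turn": [0, 0, -0.568], "fingers": 0}, {"dp": [0.891, 0.116, 0.109], "turn": [0, 0, -0.568], "fingers": 0}, {"dp": [0.891, 0.116, 0.109], "turn": [0, 0, -0.568], "fingers": 0}, {"dp": [0.891, 0.116, 0.109], "turn": [0, 0, -0.568], "fingers": 0}, {"dp": [0.891, 0.116, 0.109], "turn": [0, 0, -0.568], "fingers": 0}]'

```text
clock: 1.4
eef_pos: [662.3, -199.7, 165.3]
tcp_rot: [-3.141, -0.0, 1.362]
contact_force: [0.4, 0.2, -0.0]
opening: 0.999
grasp_force: 0.0
```

>>> play_rows --rows '[{"dp": [0.891, 0.116, 0.109], "turn": [0, 0, -0.568], "fingers": 0}, {"dp": [0.891, 0.116, 0.109], "turn": [0, 0, -0.568], "fingers": 0}, {"dp": [0.891, 0.116, 0.109], "turn": [0, 0, -0.568], "fingers": 0}, {"dp": [0.891, 0.116, 0.109], "turn": [0, 0, -0.568], "fingers": 0}, {"dp": [0.891, 0.116, 0.109], "turn": [0, 0, -0.568], "fingers": 0}]'

```text
clock: 1.82
eef_pos: [701.3, -24.8, 143.5]
tcp_rot: [-3.141, -0.0, 1.659]
contact_force: [1.9, -0.1, 0.3]
opening: 0.997
grasp_force: 0.0
```

>>> play_rows --rows '[{"dp": [0.891, 0.116, 0.109], "turn": [0, 0, -0.568], "fingers": 0}, {"dp": [0.891, 0.116, 0.109], "turn": [0, 0, -0.568], "fingers": 0}, {"dp": [0.891, 0.116, 0.109], "turn": [0, 0, -0.568], "fingers": 0}, {"dp": [0.891, 0.116, 0.109], "turn": [0, 0, -0.568], "fingers": 0}, {"dp": [0.891, 0.116, 0.109], "turn": [0, 0, -0.568], "fingers": 0}]'

```text
clock: 2.23
eef_pos: [687.3, 153.7, 121.7]
tcp_rot: [-3.141, -0.0, 1.957]
contact_force: [0.3, -0.1, -0.2]
opening: 1.003
grasp_force: 0.0
```

>>> play_rows --rows '[{"dp": [0.891, 0.116, 0.109], "turn": [0, 0, -0.568], "fingers": 0}, {"dp": [0.891, 0.116, 0.109], "turn": [0, 0, -0.568], "fingers": 0}, {"dp": [0.891, 0.116, 0.109], "turn": [0, 0, -0.568], "fingers": 0}, {"dp": [0.891, 0.116, 0.109], "turn": [0, 0, -0.568], "fingers": 0}, {"dp": [0.891, 0.116, 0.109], "turn": [0, 0, -0.568], "fingers": 0}]'

```text
clock: 2.65
eef_pos: [621.6, 320.4, 100.0]
tcp_rot: [-3.142, -0.0, 2.254]
contact_force: [0.3, -0.2, 0.3]
opening: 0.998
grasp_force: 0.0
```

```bash
python3 p.py 622.7,319.6,100,2.25,2; python3 - <<'E'
from h import *
save("side","s1",(200,100,360,220),4.8)
E
```

```text
at [621.6 320.4 100. ] [-3.142 -0.     2.254] op 1.0 t 2.65
2 x dp [-0.016  0.004 -0.   ] turn z 0.02
```

View pics/s1.png

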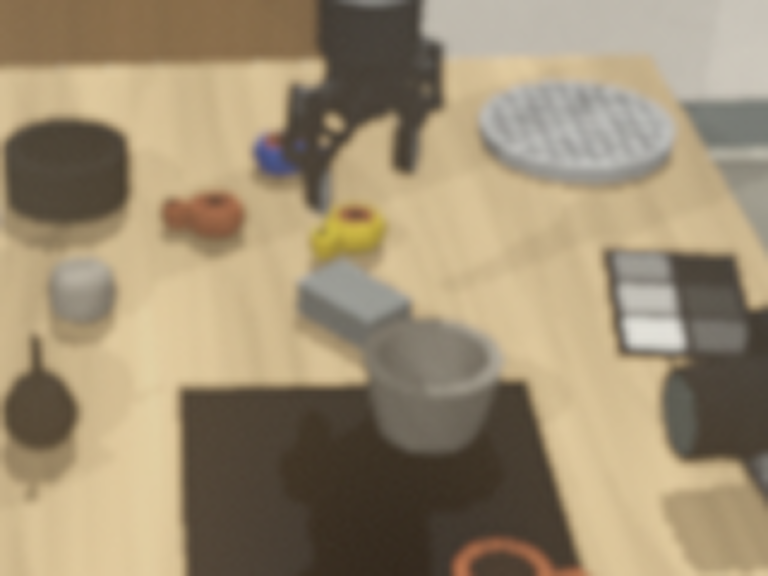

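The side view shows the gripper open above the plinth, with the yellow lamp clear of the fingers. Next I descend, grip and lift.

>>> play_rows --rows '[{"dp": [-0.016, 0.004, 0.6], "turn": [0, 0, 0.02], "fingers": 0}, {"dp": [-0.016, 0.004, 0.6], "turn": [0, 0, 0.02], "fingers": 0}, {"dp": [0, 0, 0.6], "turn": [0, 0, 0], "fingers": 0}, {"dp": [0, 0, 0.4], "turn": [0, 0, 0], "fingers": 0}, {"dp": [0, 0, 0.17], "turn": [0, 0, 0], "fingers": 0}]' --force 30

```text
clock: 3.12
eef_pos: [621.8, 317.0, 2.7]
tcp_rot: [-3.138, -0.001, 2.247]
contact_force: [-0.4, -1.0, 0.5]
opening: 0.998
grasp_force: 0.0
```

>>> play_rows --rows '[{"dp": [0, 0, 0], "turn": [0, 0, 0], "fingers": 1}, {"dp": [0, 0, 0], "turn": [0, 0, 0], "fingers": 1}, {"dp": [0, 0, 0], "turn": [0, 0, 0], "fingers": 1}, {"dp": [0, 0, 0], "turn": [0, 0, 0], "fingers": 1}, {"dp": [0, 0, 0], "turn": [0, 0, 0], "fingers": 1}]'

```text
clock: 3.53
eef_pos: [624.5, 318.4, 7.3]
tcp_rot: [3.139, 0.001, 2.247]
contact_force: [1.1, -0.8, 3.3]
opening: 0.578
grasp_force: 33.3
```

>>> play_rows --rows '[{"dp": [0, 0, 0], "turn": [0, 0, 0], "fingers": 1}, {"dp": [0, 0, 0], "turn": [0, 0, 0], "fingers": 1}, {"dp": [0, 0, 0], "turn": [0, 0, 0], "fingers": 1}, {"dp": [0, 0, 0], "turn": [0, 0, 0], "fingers": 1}, {"dp": [0, 0, -0.2], "turn": [0, 0, 0], "fingers": 1}]'

```text
clock: 3.95
eef_pos: [622.9, 317.7, 13.3]
tcp_rot: [-3.14, -0.0, 2.247]
contact_force: [-0.4, 0.2, -2.2]
opening: 0.577
grasp_force: 32.7
```

```bash
python3 p.py 622.7,319.6,135,2.25,4 654,33.7,135,1.547,12 654,33.7,10,1.547,6
```

```text
at [622.9 317.7  13.3] [-3.14  -0.     2.247] op 0.58 t 3.95
4 x dp [ 0.01   0.007 -0.761] turn z -0.007
12 x dp [-0.593 -0.15  -0.   ] turn z 0.559
6 x dp [0.    0.    0.521] turn z -0.0
```

>>> play_rows --rows '[{"dp": [0.01, 0.007, -0.7], "turn": [0, 0, 0], "fingers": 1}, {"dp": [0.01, 0.007, -0.8], "turn": [0, 0, 0], "fingers": 1}, {"dp": [0.01, 0.007, -0.8], "turn": [0, 0, 0], "fingers": 1}, {"dp": [0.01, 0.007, -0.75], "turn": [0, 0, 0], "fingers": 1}]'

```text
clock: 4.28
eef_pos: [623.0, 319.8, 137.8]
tcp_rot: [3.142, -0.0, 2.247]
contact_force: [0.9, 0.2, -1.3]
opening: 0.578
grasp_force: 32.7
```

>>> play_rows --rows '[{"dp": [-0.593, -0.15, 0], "turn": [0, 0, 0.559], "fingers": 1}, {"dp": [-0.593, -0.15, 0], "turn": [0, 0, 0.559], "fingers": 1}, {"dp": [-0.593, -0.15, 0], "turn": [0, 0, 0.559], "fingers": 1}, {"dp": [-0.593, -0.15, 0], "turn": [0, 0, 0.559], "fingers": 1}]'

```text
clock: 4.62
eef_pos: [656.2, 227.1, 136.5]
tcp_rot: [3.141, 0.0, 2.011]
contact_force: [0.1, -0.3, -2.0]
opening: 0.576
grasp_force: 32.8
```

>>> play_rows --rows '[{"dp": [-0.593, -0.15, 0], "turn": [0, 0, 0.559], "fingers": 1}, {"dp": [-0.593, -0.15, 0], "turn": [0, 0, 0.559], "fingers": 1}, {"dp": [-0.593, -0.15, 0], "turn": [0, 0, 0.559], "fingers": 1}, {"dp": [-0.593, -0.15, 0], "turn": [0, 0, 0.559], "fingers": 1}]'

```text
clock: 4.95
eef_pos: [666.3, 129.6, 136.2]
tcp_rot: [3.141, -0.0, 1.776]
contact_force: [0.6, -0.6, -1.5]
opening: 0.583
grasp_force: 32.7
```

>>> play_rows --rows '[{"dp": [-0.593, -0.15, 0], "turn": [0, 0, 0.559], "fingers": 1}, {"dp": [-0.593, -0.15, 0], "turn": [0, 0, 0.559], "fingers": 1}, {"dp": [-0.593, -0.15, 0], "turn": [0, 0, 0.559], "fingers": 1}, {"dp": [-0.593, -0.15, 0], "turn": [0, 0, 0.559], "fingers": 1}, {"dp": [0, 0, 0], "turn": [0, 0, 0], "fingers": 1}]'

```text
clock: 5.37
eef_pos: [652.7, 30.0, 136.0]
tcp_rot: [-3.141, 0.001, 1.539]
contact_force: [0.2, 0.7, -0.8]
opening: 0.578
grasp_force: 32.7
```

```bash
python3 p.py 654,33.7,20,1.547,5; python3 - <<'E'
from h import *
f=save("top","t2",(190,110,330,215),5.7); save("side","s2",(220,160,340,270),5)
E
```

```text
at [652.7  30.  136. ] [-3.141e+00  1.000e-03  1.539e+00] op 0.58 t 5.3667
5 x dp [0.019 0.006 0.58 ] turn z -0.015
```

View pics/s2.png

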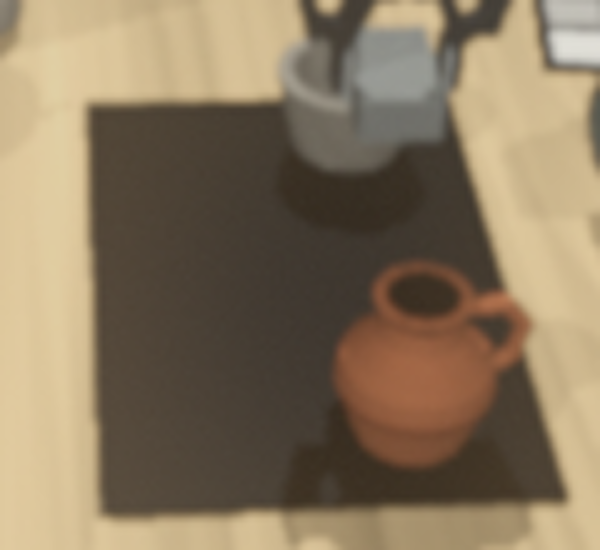

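The plinth is held level in the gripper. Its near bottom edge is at about (400,142) in the crop and its far top edge at about (394,28). I'll work out its offset along the grip.

```bash
python3 - <<'E'
from h import *
f=r.grab_frame("side")
g=lambda u,v,z: ray(f,220+(u+.5)/5-.5,160+(v+.5)/5-.5,z)
print("near bottom",g(400,142,130.7),"near top",g(400,93,160.7),"far top",g(394,28,160.7))
# predicted pixel of edges if centred at TCP
c=r.sense()["eef_pos"]
for dy,z in((-40,130.7),(-40,160.7),(40,160.7)):
    u,v=proj(f,[c[0],c[1]+dy,z]); print(((u-220)*5),((v-160)*5))
E
```

```text
near bottom [652.80767171  -4.80364812 130.7       ] near top [651.42730926   1.1188281  160.7       ] far top [660.00556566  70.29703072 160.7       ]
400.28437745192747 141.18175420812804
404.55369875425305 97.89440395969095
380.8941916446858 23.111927024615966
```

```bash
python3 p.py 654,33.7,20,1.547,5; python3 - <<'E'
from h import *
im=np.load("pics/t2.npy")
f=r.grab_frame("side"); print(r.sense()["eef_pos"])
print(proj(f,[653,-10,130.7]),proj(f,[653,-4.8,130.7]))
E
```

```text
at [653.9  33.9 136.1] [ 3.141 -0.     1.545] op 0.58 t 5.5167
5 x dp [-0.001  0.     0.581] turn z -0.004
[654.01998437  34.45871139 136.04137335]
(np.float64(299.9821624146271), np.float64(189.04175769294991)) (np.float64(299.6658117958944), np.float64(187.99671471677664))
```

View pics/t2.png

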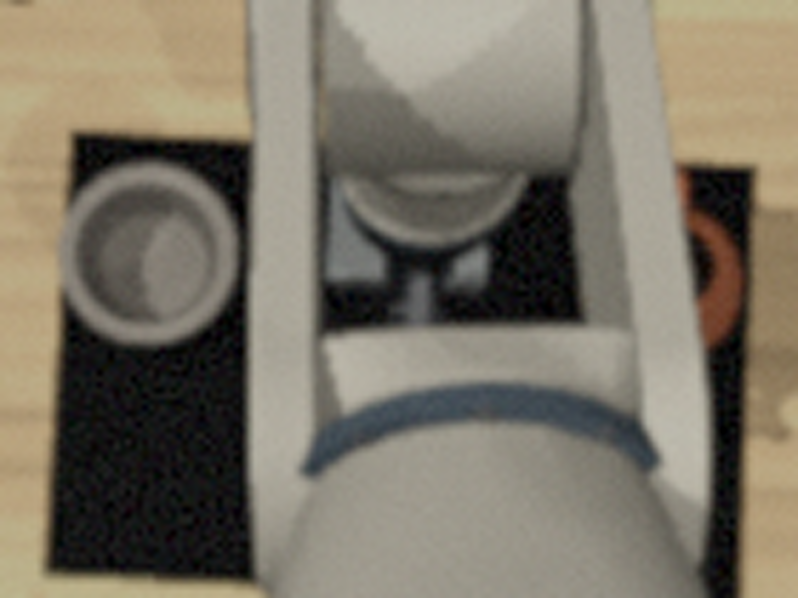

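The top view shows the held plinth spanning u≈325–492 at v≈260, a few mm left of the TCP. I'll shift it by about -2.5 mm and lower it.

>>> play_rows --rows '[{"dp": [-0.03, 0, 0.6], "turn": [0, 0, 0], "fingers": 1}, {"dp": [-0.03, 0, 0.7], "turn": [0, 0, 0], "fingers": 1}, {"dp": [0, 0, 0.7], "turn": [0, 0, 0], "fingers": 1}, {"dp": [0, 0, 0.6], "turn": [0, 0, 0], "fingers": 1}, {"dp": [0, 0, 0.3], "turn": [0, 0, 0], "fingers": 1}]'

```text
clock: 5.98
eef_pos: [652.1, 32.7, 16.7]
tcp_rot: [-3.138, 0.0, 1.546]
contact_force: [-1.6, 0.3, -1.6]
opening: 0.578
grasp_force: 32.6
```

>>> play_rows --rows '[{"dp": [0, 0, 0.15], "turn": [0, 0, 0], "fingers": 1}, {"dp": [0, 0, 0.08], "turn": [0, 0, 0], "fingers": 1}, {"dp": [0, 0, 0.03], "turn": [0, 0, 0], "fingers": 1}, {"dp": [0, 0, 0.02], "turn": [0, 0, 0], "fingers": 1}, {"dp": [0, 0, 0], "turn": [0, 0, 0], "fingers": 1}]'

```text
clock: 6.4
eef_pos: [654.9, 31.9, 10.3]
tcp_rot: [3.139, -0.0, 1.545]
contact_force: [-1.0, 0.0, 0.9]
opening: 0.583
grasp_force: 33.0
```

>>> play_rows --rows '[{"dp": [0, 0, 0], "turn": [0, 0, 0], "fingers": 1}, {"dp": [0, 0, 0], "turn": [0, 0, 0], "fingers": 1}]'

```text
clock: 6.57
eef_pos: [654.9, 31.9, 10.2]
tcp_rot: [3.139, -0.0, 1.545]
contact_force: [-2.4, 1.6, 6.7]
opening: 0.578
grasp_force: 33.7
```

>>> play_rows --rows '[{"dp": [0, 0, 0], "turn": [0, 0, 0], "fingers": 0.3}, {"dp": [0, 0, 0], "turn": [0, 0, 0], "fingers": 0}, {"dp": [0, 0, 0], "turn": [0, 0, 0], "fingers": 0}, {"dp": [0, 0, 0], "turn": [0, 0, 0], "fingers": 0}, {"dp": [0, 0, -0.2], "turn": [0, 0, 0], "fingers": 0}]'

```text
clock: 6.98
eef_pos: [652.8, 31.4, 15.4]
tcp_rot: [-3.139, 0.0, 1.545]
contact_force: [-0.8, 0.4, -0.0]
opening: 1.001
grasp_force: 0.0
```

>>> play_rows --rows '[{"dp": [0, 0, -0.6], "turn": [0, 0, 0], "fingers": 0}, {"dp": [0, 0, -0.7], "turn": [0, 0, 0], "fingers": 0}, {"dp": [0, 0, -0.8], "turn": [0, 0, 0], "fingers": 0}, {"dp": [0, 0, -0.8], "turn": [0, 0, 0], "fingers": 0}, {"dp": [0, 0, -0.8], "turn": [0, 0, 0], "fingers": 0}]'

```text
clock: 7.4
eef_pos: [653.6, 31.4, 166.5]
tcp_rot: [3.142, 0.0, 1.544]
contact_force: [0.4, -1.1, -0.1]
opening: 1.002
grasp_force: 0.0
```

```bash
python3 p.py 593,-325,150,1.07,14 593,-325,13,1.07,5
```

```text
at [653.6  31.4 166.5] [3.142 0.    1.544] op 1.0 t 7.4
14 x dp [-0.65   0.051  0.029] turn z 0.324
5 x dp [0.    0.    0.685] turn z -0.0
```

>>> play_rows --rows '[{"dp": [-0.65, 0.051, 0], "turn": [0, 0, 0.324], "fingers": 0}, {"dp": [-0.65, 0.051, 0], "turn": [0, 0, 0.324], "fingers": 0}, {"dp": [-0.65, 0.051, 0], "turn": [0, 0, 0.324], "fingers": 0}, {"dp": [-0.65, 0.051, 0], "turn": [0, 0, 0.324], "fingers": 0}, {"dp": [-0.65, 0.051, 0], "turn": [0, 0, 0.324], "fingers": 0}]'

```text
clock: 7.82
eef_pos: [651.8, -99.9, 165.3]
tcp_rot: [3.141, 0.0, 1.374]
contact_force: [0.4, -0.6, 0.2]
opening: 0.997
grasp_force: 0.0
```

>>> play_rows --rows '[{"dp": [-0.65, 0.051, 0], "turn": [0, 0, 0.324], "fingers": 0}, {"dp": [-0.65, 0.051, 0], "turn": [0, 0, 0.324], "fingers": 0}, {"dp": [-0.65, 0.051, 0], "turn": [0, 0, 0.324], "fingers": 0}, {"dp": [-0.65, 0.051, 0], "turn": [0, 0, 0.324], "fingers": 0}, {"dp": [-0.65, 0.051, 0], "turn": [0, 0, 0.324], "fingers": 0}]'

```text
clock: 8.23
eef_pos: [627.5, -228.1, 165.1]
tcp_rot: [3.141, -0.0, 1.204]
contact_force: [0.9, -0.0, 1.0]
opening: 1.002
grasp_force: 0.0
```

>>> play_rows --rows '[{"dp": [-0.65, 0.051, 0], "turn": [0, 0, 0.324], "fingers": 0}, {"dp": [-0.65, 0.051, 0], "turn": [0, 0, 0.324], "fingers": 0}, {"dp": [-0.65, 0.051, 0], "turn": [0, 0, 0.324], "fingers": 0}, {"dp": [-0.65, 0.051, 0], "turn": [0, 0, 0.324], "fingers": 0}, {"dp": [0, 0, 0.8], "turn": [0, 0, 0], "fingers": 0}]'

```text
clock: 8.65
eef_pos: [595.2, -331.3, 138.8]
tcp_rot: [3.131, 0.002, 1.065]
contact_force: [2.4, 0.2, 1.1]
opening: 1.003
grasp_force: 0.0
```

```bash
python3 - <<'E'
from h import *
f=save("top","t3",(190,120,400,220),3.8); save("side","s3",(200,160,340,330),3.5)
a=cv2.imread("pics/t3.png");b=cv2.imread("pics/s3.png")
E
python3 p.py 593,-325,13,1.07,5
```

```text
at [ 590.3 -325.   129.2] [-3.136 -0.     1.068] op 1.0 t 8.75
5 x dp [0.006 0.012 0.581] turn z -0.005
```

View pics/t3.png

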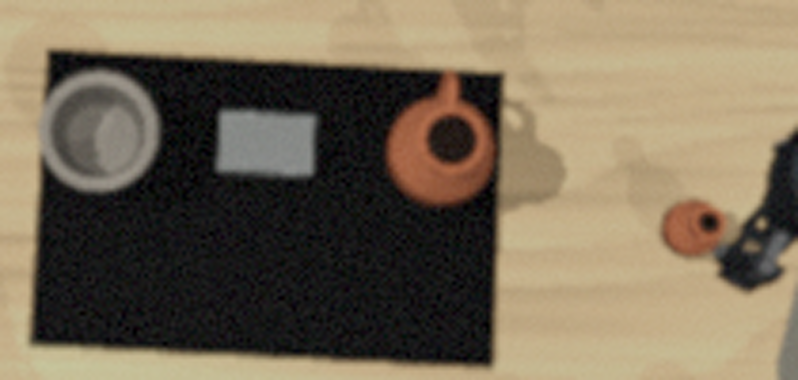

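The plinth stands at crop (266,143), parallel to the mat, and the flask lip is at (709,222) next to the gripper. Next I descend on the flask.

>>> play_rows --rows '[{"dp": [0.02, 0.03, 0.6], "turn": [0, 0, 0], "fingers": 0}, {"dp": [0.01, 0.03, 0.7], "turn": [0, 0, 0], "fingers": 0}, {"dp": [0, 0, 0.7], "turn": [0, 0, 0], "fingers": 0}, {"dp": [0, 0, 0.7], "turn": [0, 0, 0], "fingers": 0}, {"dp": [0, 0, 0.33], "turn": [0, 0, 0], "fingers": 0}]'

```text
clock: 9.17
eef_pos: [594.6, -323.4, 8.9]
tcp_rot: [-3.137, -0.0, 1.071]
contact_force: [-0.3, -0.1, -0.7]
opening: 1.0
grasp_force: 0.0
```

>>> play_rows --rows '[{"dp": [0, 0, 0], "turn": [0, 0, 0], "fingers": 0}, {"dp": [0, 0, 0], "turn": [0, 0, 0], "fingers": 1}, {"dp": [0, 0, 0], "turn": [0, 0, 0], "fingers": 1}, {"dp": [0, 0, 0], "turn": [0, 0, 0], "fingers": 1}, {"dp": [0, 0, 0], "turn": [0, 0, 0], "fingers": 1}]' --force 25

```text
clock: 9.58
eef_pos: [597.0, -325.7, 13.6]
tcp_rot: [3.139, -0.0, 1.069]
contact_force: [-0.3, 1.2, 5.4]
opening: 0.564
grasp_force: 25.2
```

>>> play_rows --rows '[{"dp": [0, 0, 0], "turn": [0, 0, 0], "fingers": 1}, {"dp": [0, 0, 0], "turn": [0, 0, 0], "fingers": 1}, {"dp": [0, 0, 0], "turn": [0, 0, 0], "fingers": 1}, {"dp": [0, 0, 0], "turn": [0, 0, 0], "fingers": 1}]'

```text
clock: 9.92
eef_pos: [597.0, -325.7, 13.6]
tcp_rot: [3.139, -0.0, 1.069]
contact_force: [0.1, 1.5, 5.7]
opening: 0.565
grasp_force: 25.2
```

```bash
python3 - <<'E'
from h import *
f=r.grab_frame("top")
print(ray(f,259.76,157.3,33))
E
python3 p.py 593,-325,185,1.07,6 654,33.7,185,1.547,15; python3 -c "
from h import *;print(r.sense()['grasp_force'])"
```

```text
[655.86184082  38.03023881  33.        ]
at [ 597.  -325.7   13.6] [ 3.139 -0.     1.069] op 0.56 t 9.9667
6 x dp [-0.005 -0.016 -0.714] turn z -0.001
15 x dp [ 0.608 -0.067 -0.   ] turn z -0.304
25.248299511149526
```

```bash
python3 - <<'E'
from h import *
f=r.grab_frame("top"); im=np.load("pics/t3.npy").astype(int)
g=lambda u,v,z: ray(f,190+(u+.5)/3.8-.5,120+(v+.5)/3.8-.5,z)[:2]
m=g(101,131,63);j=g(453,138,103);print(m,j,(m+j)/2)
s=im.sum(2); w=np.zeros(s.shape,np.uint8); w[140:180,236:284]=(s[140:180,236:284]>200)
n,l,st,c=cv2.connectedComponentsWithStats(w); k=1+np.argmax(st[1:,4]); print(st[k],c[k])
print("top only?",cv2.minAreaRect(np.argwhere(l==k)[:,::-1].astype(np.float32)))
print("centre",ray(f,*c[k],33), "(jug-mortar px by seg)")
E
```

```text
[657.05171388 174.97775722] [ 651.3579224  -109.05002266] [654.20481814  32.96386728]
[247 149  26  18 434] [259.56682028 157.30875576]
top only? ((259.5, 157.5), (17.0, 25.0), 90.0)
centre [655.81718704  38.65141159  33.        ] (jug-mortar px by seg)
```

>>> play_rows --rows '[{"dp": [0, 0, -0.3], "turn": [0, 0, 0], "fingers": 1}, {"dp": [0, 0, -0.8], "turn": [0, 0, 0], "fingers": 1}, {"dp": [0, 0, -0.8], "turn": [0, 0, 0], "fingers": 1}, {"dp": [0, 0, -0.8], "turn": [0, 0, 0], "fingers": 1}, {"dp": [0, 0, -0.8], "turn": [0, 0, 0], "fingers": 1}]'

```text
clock: 10.43
eef_pos: [595.9, -325.3, 154.5]
tcp_rot: [3.14, 0.0, 1.07]
contact_force: [0.6, 0.1, -1.3]
opening: 0.56
grasp_force: 26.4
```

>>> play_rows --rows '[{"dp": [0, 0, -0.7], "turn": [0, 0, 0], "fingers": 1}, {"dp": [0.608, -0.067, 0], "turn": [0, 0, -0.304], "fingers": 1}, {"dp": [0.608, -0.067, 0], "turn": [0, 0, -0.304], "fingers": 1}, {"dp": [0.608, -0.067, 0], "turn": [0, 0, -0.304], "fingers": 1}, {"dp": [0.608, -0.067, 0], "turn": [0, 0, -0.304], "fingers": 1}]'

```text
clock: 10.85
eef_pos: [629.3, -232.4, 181.5]
tcp_rot: [3.139, -0.0, 1.198]
contact_force: [0.4, 0.5, -1.0]
opening: 0.567
grasp_force: 26.4
```

>>> play_rows --rows '[{"dp": [0.608, -0.067, 0], "turn": [0, 0, -0.304], "fingers": 1}, {"dp": [0.608, -0.067, 0], "turn": [0, 0, -0.304], "fingers": 1}, {"dp": [0.608, -0.067, 0], "turn": [0, 0, -0.304], "fingers": 1}, {"dp": [0.608, -0.067, 0], "turn": [0, 0, -0.304], "fingers": 1}, {"dp": [0.608, -0.067, 0], "turn": [0, 0, -0.304], "fingers": 1}]'

```text
clock: 11.27
eef_pos: [653.6, -112.3, 181.2]
tcp_rot: [3.14, -0.0, 1.358]
contact_force: [0.1, -0.4, -0.7]
opening: 0.562
grasp_force: 26.4
```

>>> play_rows --rows '[{"dp": [0.608, -0.067, 0], "turn": [0, 0, -0.304], "fingers": 1}, {"dp": [0.608, -0.067, 0], "turn": [0, 0, -0.304], "fingers": 1}, {"dp": [0.608, -0.067, 0], "turn": [0, 0, -0.304], "fingers": 1}, {"dp": [0.608, -0.067, 0], "turn": [0, 0, -0.304], "fingers": 1}, {"dp": [0.608, -0.067, 0], "turn": [0, 0, -0.304], "fingers": 1}]'

```text
clock: 11.68
eef_pos: [658.5, 9.9, 181.2]
tcp_rot: [3.14, -0.0, 1.517]
contact_force: [0.2, 0.1, -1.4]
opening: 0.558
grasp_force: 26.4
```

>>> play_rows --rows '[{"dp": [0.608, -0.067, 0], "turn": [0, 0, -0.304], "fingers": 1}, {"dp": [0, 0, 0], "turn": [0, 0, 0], "fingers": 1}, {"dp": [0, 0, 0], "turn": [0, 0, 0], "fingers": 1}, {"dp": [0, 0, 0], "turn": [0, 0, 0], "fingers": 1}]'

```text
clock: 12.02
eef_pos: [657.1, 32.9, 180.5]
tcp_rot: [3.14, 0.0, 1.547]
contact_force: [0.2, -0.3, -0.7]
opening: 0.562
grasp_force: 26.4
```

The plinth sits about 4–5 mm too far left of the jug–mortar midpoint. I'll park the flask upright on the mat in front, re-seat the plinth, and then stand the flask on it.

>>> play_rows --rows '[{"dp": [0, -0.6, 0], "turn": [0, 0, 0], "fingers": 1}, {"dp": [0, -0.8, 0.2], "turn": [0, 0, 0], "fingers": 1}, {"dp": [0, -0.7, 0.6], "turn": [0, 0, 0], "fingers": 1}, {"dp": [0, -0.2, 0.7], "turn": [0, 0, 0], "fingers": 1}, {"dp": [0, 0, 0.8], "turn": [0, 0, 0], "fingers": 1}]'

```text
clock: 12.43
eef_pos: [563.4, 34.2, 88.2]
tcp_rot: [3.14, 0.0, 1.545]
contact_force: [0.7, -0.4, -0.9]
opening: 0.561
grasp_force: 26.5
```

>>> play_rows --rows '[{"dp": [0, 0, 0.8], "turn": [0, 0, 0], "fingers": 1}, {"dp": [0, 0, 0.5], "turn": [0, 0, 0], "fingers": 1}, {"dp": [0, 0, 0.2], "turn": [0, 0, 0], "fingers": 1}, {"dp": [0, 0, 0], "turn": [0, 0, 0], "fingers": 1}, {"dp": [0, 0, 0], "turn": [0, 0, 0], "fingers": 1}]'

```text
clock: 12.85
eef_pos: [565.5, 34.8, 28.0]
tcp_rot: [3.141, 0.0, 1.546]
contact_force: [0.6, -0.2, 0.1]
opening: 0.564
grasp_force: 26.5
```

>>> play_rows --rows '[{"dp": [0, 0, 0], "turn": [0, 0, 0], "fingers": 1}]'

```text
clock: 12.93
eef_pos: [566.2, 35.0, 28.8]
tcp_rot: [3.139, -0.0, 1.547]
contact_force: [-0.7, 0.3, -0.8]
opening: 0.559
grasp_force: 26.5
```

>>> play_rows --rows '[{"dp": [0, 0, 0.15], "turn": [0, 0, 0], "fingers": 1}, {"dp": [0, 0, 0.1], "turn": [0, 0, 0], "fingers": 1}, {"dp": [0, 0, 0.04], "turn": [0, 0, 0], "fingers": 1}, {"dp": [0, 0, 0], "turn": [0, 0, 0], "fingers": 1}, {"dp": [0, 0, 0], "turn": [0, 0, 0], "fingers": 1}]'

```text
clock: 13.35
eef_pos: [565.4, 35.4, 16.6]
tcp_rot: [3.141, 0.0, 1.547]
contact_force: [-2.1, -0.4, 7.8]
opening: 0.562
grasp_force: 27.2
```

>>> play_rows --rows '[{"dp": [0, 0, 0], "turn": [0, 0, 0], "fingers": 1}]'

```text
clock: 13.43
eef_pos: [565.3, 35.4, 16.6]
tcp_rot: [3.141, 0.0, 1.547]
contact_force: [-2.1, -0.2, 8.1]
opening: 0.564
grasp_force: 27.2
```

>>> play_rows --rows '[{"dp": [0, 0, 0], "turn": [0, 0, 0], "fingers": 0.3}, {"dp": [0, 0, 0], "turn": [0, 0, 0], "fingers": 0}, {"dp": [0, 0, 0], "turn": [0, 0, 0], "fingers": 0}, {"dp": [0, 0, 0], "turn": [0, 0, 0], "fingers": 0}, {"dp": [0, 0, -0.3], "turn": [0, 0, 0], "fingers": 0}]'

```text
clock: 13.85
eef_pos: [563.3, 35.3, 26.2]
tcp_rot: [-3.138, 0.0, 1.547]
contact_force: [-1.3, 0.3, -0.1]
opening: 1.001
grasp_force: 0.0
```

>>> play_rows --rows '[{"dp": [0, 0, -0.7], "turn": [0, 0, 0], "fingers": 0}, {"dp": [0, 0, -0.8], "turn": [0, 0, 0], "fingers": 0}, {"dp": [0, 0, -0.8], "turn": [0, 0, 0], "fingers": 0}, {"dp": [0, 0, -0.2], "turn": [0, 0, 0], "fingers": 0}, {"dp": [0, 0.7, 0], "turn": [0, 0, 0], "fingers": 0}]'

```text
clock: 14.27
eef_pos: [590.8, 34.8, 131.2]
tcp_rot: [3.141, -0.0, 1.547]
contact_force: [0.9, 0.7, -0.6]
opening: 1.002
grasp_force: 0.0
```

>>> play_rows --rows '[{"dp": [0.06, 0.8, 0], "turn": [0, 0, 0], "fingers": 0}, {"dp": [0, 0.76, 0], "turn": [0, 0, 0], "fingers": 0}, {"dp": [0, 0, 0], "turn": [0, 0, 0], "fingers": 0}, {"dp": [0, 0, 0], "turn": [0, 0, 0], "fingers": 0}, {"dp": [0, 0, 0], "turn": [0, 0, 0], "fingers": 0}]'

```text
clock: 14.68
eef_pos: [654.3, 35.6, 127.3]
tcp_rot: [-3.14, 0.0, 1.547]
contact_force: [0.3, 0.7, -0.1]
opening: 1.002
grasp_force: 0.0
```

```bash
python3 p.py 655.5,38,10,1.547,4
```

```text
at [654.3  35.6 127.3] [-3.14   0.     1.547] op 1.0 t 14.6833
4 x dp [0.015 0.007 0.733] turn z 0.0
```

>>> play_rows --rows '[{"dp": [0, 0, 0.6], "turn": [0, 0, 0], "fingers": 0}, {"dp": [0, 0, 0.8], "turn": [0, 0, 0], "fingers": 0}, {"dp": [0, 0, 0.8], "turn": [0, 0, 0], "fingers": 0}, {"dp": [0, 0, 0.5], "turn": [0, 0, 0], "fingers": 0}, {"dp": [0, 0, 0.23], "turn": [0, 0, 0], "fingers": 0}]'

```text
clock: 15.1
eef_pos: [653.1, 35.5, 8.5]
tcp_rot: [-3.138, 0.0, 1.547]
contact_force: [-0.6, -0.1, 0.8]
opening: 0.999
grasp_force: 0.0
```

>>> play_rows --rows '[{"dp": [0, 0, 0], "turn": [0, 0, 0], "fingers": 0}, {"dp": [0, 0, 0], "turn": [0, 0, 0], "fingers": 1}, {"dp": [0, 0, 0], "turn": [0, 0, 0], "fingers": 1}, {"dp": [0, 0, 0], "turn": [0, 0, 0], "fingers": 1}, {"dp": [0, 0, 0], "turn": [0, 0, 0], "fingers": 1}]'

```text
clock: 15.52
eef_pos: [656.0, 35.7, 11.9]
tcp_rot: [3.14, -0.0, 1.547]
contact_force: [-1.3, 0.2, 5.7]
opening: 0.58
grasp_force: 27.6
```

>>> play_rows --rows '[{"dp": [0, 0, 0], "turn": [0, 0, 0], "fingers": 1}, {"dp": [0, 0, 0], "turn": [0, 0, 0], "fingers": 1}, {"dp": [0, 0, 0], "turn": [0, 0, 0], "fingers": 1}, {"dp": [0, 0, 0], "turn": [0, 0, 0], "fingers": 1}]'

```text
clock: 15.85
eef_pos: [655.9, 35.7, 11.8]
tcp_rot: [3.14, -0.0, 1.547]
contact_force: [-2.3, 0.0, 8.2]
opening: 0.579
grasp_force: 27.8
```

>>> play_rows --rows '[{"dp": [0, 0, -0.15], "turn": [0, 0, 0], "fingers": 1}, {"dp": [-0.12, -0.04, 0], "turn": [0, 0, 0], "fingers": 1}, {"dp": [0, 0, 0], "turn": [0, 0, 0], "fingers": 1}, {"dp": [0, 0, 0], "turn": [0, 0, 0], "fingers": 1}, {"dp": [0, 0, 0], "turn": [0, 0, 0], "fingers": 1}]'

```text
clock: 16.27
eef_pos: [653.4, 30.7, 16.3]
tcp_rot: [-3.141, 0.0, 1.547]
contact_force: [-0.7, 0.8, -1.1]
opening: 0.579
grasp_force: 26.8
```

>>> play_rows --rows '[{"dp": [0, 0, 0.08], "turn": [0, 0, 0], "fingers": 1}, {"dp": [0, 0, 0.08], "turn": [0, 0, 0], "fingers": 1}, {"dp": [0, 0, 0], "turn": [0, 0, 0], "fingers": 1}, {"dp": [0, 0, 0], "turn": [0, 0, 0], "fingers": 1}, {"dp": [0, 0, 0], "turn": [0, 0, 0], "fingers": 1}]'

```text
clock: 16.68
eef_pos: [653.8, 30.9, 11.2]
tcp_rot: [3.141, -0.0, 1.547]
contact_force: [-3.7, 0.6, 14.4]
opening: 0.578
grasp_force: 29.2
```

>>> play_rows --rows '[{"dp": [0, 0, 0], "turn": [0, 0, 0], "fingers": 0.3}, {"dp": [0, 0, 0], "turn": [0, 0, 0], "fingers": 0}, {"dp": [0, 0, 0], "turn": [0, 0, 0], "fingers": 0}, {"dp": [0, 0, 0], "turn": [0, 0, 0], "fingers": 0}, {"dp": [0, 0, -0.3], "turn": [0, 0, 0], "fingers": 0}]'

```text
clock: 17.1
eef_pos: [651.9, 30.8, 20.1]
tcp_rot: [-3.138, 0.0, 1.547]
contact_force: [0.2, 0.2, 0.7]
opening: 1.005
grasp_force: 0.0
```

>>> play_rows --rows '[{"dp": [0, 0, -0.7], "turn": [0, 0, 0], "fingers": 0}, {"dp": [0, 0, -0.8], "turn": [0, 0, 0], "fingers": 0}, {"dp": [0, 0, -0.8], "turn": [0, 0, 0], "fingers": 0}, {"dp": [0, 0, -0.5], "turn": [0, 0, 0], "fingers": 0}, {"dp": [0.1, -0.6, 0], "turn": [0, 0, 0], "fingers": 0}]'

```text
clock: 17.52
eef_pos: [636.2, 35.2, 140.6]
tcp_rot: [3.129, -0.001, 1.547]
contact_force: [1.1, 0.0, 0.8]
opening: 0.995
grasp_force: 0.0
```

>>> play_rows --rows '[{"dp": [0, -0.8, 0], "turn": [0, 0, 0], "fingers": 0}, {"dp": [0, -0.8, 0], "turn": [0, 0, 0], "fingers": 0}, {"dp": [0, 0, 0], "turn": [0, 0, 0], "fingers": 0}, {"dp": [0, 0, 0], "turn": [0, 0, 0], "fingers": 0}, {"dp": [0, 0, 0], "turn": [0, 0, 0], "fingers": 0}]'

```text
clock: 17.93
eef_pos: [566.7, 37.0, 135.1]
tcp_rot: [3.14, -0.0, 1.547]
contact_force: [1.1, 1.3, 0.4]
opening: 1.005
grasp_force: 0.0
```

```bash
python3 p.py 565.5,35.4,15,1.547,5;  python3 - <<'E'
from h import *
f=save("side","s4",(220,160,340,270),5)
E
```

```text
at [566.7  37.  135.1] [ 3.14  -0.     1.547] op 1.0 t 17.9333
5 x dp [-0.008 -0.006  0.601] turn z 0.0
```

View pics/s4.png

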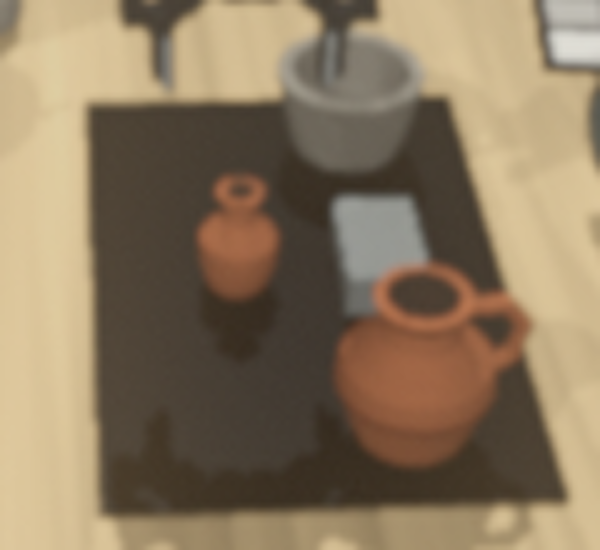

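The side crop shows the flask upright with its lip at (241,190), and the plinth behind it. I'll pick the flask up again while computing its exact spot.

```bash
python3 - <<'E'
from h import *
f=r.grab_frame("side")
g=lambda u,v,z: ray(f,220+(u+.5)/5-.5,160+(v+.5)/5-.5,z)
print("flask lip",g(241,191,73)[:2])
a=g(332,196,33);b=g(413,194,33);c=g(430,265,33);d=g(346,281,33)
print("plinth",a,b,d)
print("plinth y far->centre",(a+b)[1]/2-40, "near", d[1]+40,"mortar rim",g(351,73,63)[:2],"jug mouth",g(426,296,103)[:2])
E
```

```text
flask lip [566.63749979  31.36557986]
plinth [631.07940645  75.54264085  33.        ] [683.03120488  74.17283802  33.        ] [626.93987416  -9.73243093  33.        ]
plinth y far->centre 34.857739431400205 near 30.267569066343867 mortar rim [656.19462139 170.81262849] jug mouth [ 650.7232534  -110.06620372]
```

>>> play_rows --rows '[{"dp": [-0.02, 0, 0.6], "turn": [0, 0, 0], "fingers": 0}, {"dp": [-0.02, 0, 0.8], "turn": [0, 0, 0], "fingers": 0}, {"dp": [0, 0, 0.8], "turn": [0, 0, 0], "fingers": 0}, {"dp": [0, 0, 0.5], "turn": [0, 0, 0], "fingers": 0}, {"dp": [0, 0, 0.24], "turn": [0, 0, 0], "fingers": 0}]'

```text
clock: 18.45
eef_pos: [564.8, 35.2, 13.5]
tcp_rot: [-3.138, 0.0, 1.547]
contact_force: [-1.1, 0.2, -0.2]
opening: 1.001
grasp_force: 0.0
```

>>> play_rows --rows '[{"dp": [0, 0, 0], "turn": [0, 0, 0], "fingers": 0}, {"dp": [0, 0, 0], "turn": [0, 0, 0], "fingers": 1}, {"dp": [0, 0, 0], "turn": [0, 0, 0], "fingers": 1}, {"dp": [0, 0, 0], "turn": [0, 0, 0], "fingers": 1}, {"dp": [0, 0, 0], "turn": [0, 0, 0], "fingers": 1}]'

```text
clock: 18.87
eef_pos: [566.9, 35.4, 18.2]
tcp_rot: [3.139, -0.0, 1.547]
contact_force: [1.0, 0.4, 2.8]
opening: 0.565
grasp_force: 25.3
```

>>> play_rows --rows '[{"dp": [0, 0, 0], "turn": [0, 0, 0], "fingers": 1}, {"dp": [0, 0, 0], "turn": [0, 0, 0], "fingers": 1}, {"dp": [0, 0, 0], "turn": [0, 0, 0], "fingers": 1}, {"dp": [0, 0, 0], "turn": [0, 0, 0], "fingers": 1}]'

```text
clock: 19.2
eef_pos: [566.9, 35.4, 18.2]
tcp_rot: [3.139, -0.0, 1.547]
contact_force: [-0.9, 0.6, 7.0]
opening: 0.561
grasp_force: 25.6
```

>>> play_rows --rows '[{"dp": [0, 0, -0.3], "turn": [0, 0, 0], "fingers": 1}, {"dp": [0, 0, -0.6], "turn": [0, 0, 0], "fingers": 1}, {"dp": [0, 0, -0.6], "turn": [0, 0, 0], "fingers": 1}, {"dp": [0, 0, 0], "turn": [0, 0, 0], "fingers": 1}, {"dp": [0.02, 0.3, 0], "turn": [0, 0, 0], "fingers": 1}]'

```text
clock: 19.62
eef_pos: [577.1, 35.9, 78.8]
tcp_rot: [3.14, -0.0, 1.547]
contact_force: [0.1, -0.7, -1.4]
opening: 0.561
grasp_force: 26.6
```

>>> play_rows --rows '[{"dp": [0.02, 0.6, 0], "turn": [0, 0, 0], "fingers": 1}, {"dp": [0, 0.6, 0], "turn": [0, 0, 0], "fingers": 1}, {"dp": [0, 0.45, 0], "turn": [0, 0, 0], "fingers": 1}, {"dp": [0, 0.22, 0], "turn": [0, 0, 0], "fingers": 1}, {"dp": [0, 0, 0], "turn": [0, 0, 0], "fingers": 1}]'

```text
clock: 20.03
eef_pos: [654.1, 34.8, 76.9]
tcp_rot: [3.14, -0.0, 1.547]
contact_force: [0.4, 0.8, -1.0]
opening: 0.56
grasp_force: 26.6
```

>>> play_rows --rows '[{"dp": [0, 0, 0], "turn": [0, 0, 0], "fingers": 1}, {"dp": [0, 0, 0], "turn": [0, 0, 0], "fingers": 1}, {"dp": [0, 0, 0], "turn": [0, 0, 0], "fingers": 1}]'

```text
clock: 20.28
eef_pos: [651.2, 34.9, 76.4]
tcp_rot: [-3.14, 0.0, 1.547]
contact_force: [-0.3, 0.6, -0.7]
opening: 0.558
grasp_force: 26.6
```

>>> play_rows --rows '[{"dp": [0, 0.06, 0.25], "turn": [0, 0, 0], "fingers": 1}, {"dp": [0, 0, 0.25], "turn": [0, 0, 0], "fingers": 1}, {"dp": [0, 0, 0.15], "turn": [0, 0, 0], "fingers": 1}, {"dp": [0, 0, 0.05], "turn": [0, 0, 0], "fingers": 1}, {"dp": [0, 0, 0], "turn": [0, 0, 0], "fingers": 1}]'

```text
clock: 20.7
eef_pos: [653.9, 34.8, 48.0]
tcp_rot: [-3.139, 0.0, 1.547]
contact_force: [-4.4, -1.4, 6.4]
opening: 0.563
grasp_force: 27.3
```

>>> play_rows --rows '[{"dp": [0, 0, 0], "turn": [0, 0, 0], "fingers": 1}, {"dp": [0, 0, 0.02], "turn": [0, 0, 0], "fingers": 1}, {"dp": [0, 0, 0], "turn": [0, 0, 0], "fingers": 1}, {"dp": [0, 0, 0], "turn": [0, 0, 0], "fingers": 1}]'

```text
clock: 21.03
eef_pos: [653.9, 34.8, 48.0]
tcp_rot: [-3.139, 0.0, 1.547]
contact_force: [-6.1, 0.2, 12.4]
opening: 0.559
grasp_force: 27.8
```

Contact came at the expected height, so I release, retreat and plan the lamp.

>>> play_rows --rows '[{"dp": [0, 0, 0], "turn": [0, 0, 0], "fingers": 0.35}, {"dp": [0, 0, 0], "turn": [0, 0, 0], "fingers": 0.2}, {"dp": [0, 0, 0], "turn": [0, 0, 0], "fingers": 0}, {"dp": [0, 0, 0], "turn": [0, 0, 0], "fingers": 0}, {"dp": [0, 0, -0.2], "turn": [0, 0, 0], "fingers": 0}]'

```text
clock: 21.45
eef_pos: [653.7, 34.8, 54.1]
tcp_rot: [-3.139, 0.0, 1.547]
contact_force: [-1.0, 0.2, 0.9]
opening: 0.998
grasp_force: 0.0
```

>>> play_rows --rows '[{"dp": [0, 0, -0.6], "turn": [0, 0, 0], "fingers": 0}, {"dp": [0, 0, -0.8], "turn": [0, 0, 0], "fingers": 0}, {"dp": [0, 0, -0.8], "turn": [0, 0, 0], "fingers": 0}, {"dp": [0, 0, -0.7], "turn": [0, 0, 0], "fingers": 0}, {"dp": [0, 0, 0], "turn": [0, 0, 0], "fingers": 0}]'

```text
clock: 21.87
eef_pos: [658.4, 35.0, 178.7]
tcp_rot: [3.132, -0.001, 1.547]
contact_force: [0.9, 0.1, 0.5]
opening: 1.004
grasp_force: 0.0
```

```bash
python3 p.py 522.5,473,150,2.937,20
```

```text
at [658.4  35.  178.7] [ 3.132e+00 -1.000e-03  1.547e+00] op 1.0 t 21.8667
20 x dp [0.587 0.205 0.036] turn z -0.664
```

>>> play_rows --rows '[{"dp": [0.587, 0.205, 0.036], "turn": [0, 0, -0.664], "fingers": 0}, {"dp": [0.587, 0.205, 0.036], "turn": [0, 0, -0.664], "fingers": 0}, {"dp": [0.587, 0.205, 0.036], "turn": [0, 0, -0.664], "fingers": 0}, {"dp": [0.587, 0.205, 0.036], "turn": [0, 0, -0.664], "fingers": 0}, {"dp": [0.587, 0.205, 0.036], "turn": [0, 0, -0.664], "fingers": 0}]'

```text
clock: 22.28
eef_pos: [682.3, 156.6, 164.5]
tcp_rot: [3.141, 0.0, 1.898]
contact_force: [0.9, 0.6, -0.3]
opening: 1.002
grasp_force: 0.0
```

>>> play_rows --rows '[{"dp": [0.587, 0.205, 0.036], "turn": [0, 0, -0.664], "fingers": 0}, {"dp": [0.587, 0.205, 0.036], "turn": [0, 0, -0.664], "fingers": 0}, {"dp": [0.587, 0.205, 0.036], "turn": [0, 0, -0.664], "fingers": 0}, {"dp": [0.587, 0.205, 0.036], "turn": [0, 0, -0.664], "fingers": 0}, {"dp": [0.587, 0.205, 0.036], "turn": [0, 0, -0.664], "fingers": 0}]'

```text
clock: 22.7
eef_pos: [666.2, 279.6, 157.1]
tcp_rot: [3.142, -0.0, 2.246]
contact_force: [-0.0, -0.2, -0.2]
opening: 1.0
grasp_force: 0.0
```

>>> play_rows --rows '[{"dp": [0.587, 0.205, 0.036], "turn": [0, 0, -0.664], "fingers": 0}, {"dp": [0.587, 0.205, 0.036], "turn": [0, 0, -0.664], "fingers": 0}, {"dp": [0.587, 0.205, 0.036], "turn": [0, 0, -0.664], "fingers": 0}, {"dp": [0.587, 0.205, 0.036], "turn": [0, 0, -0.664], "fingers": 0}, {"dp": [0.587, 0.205, 0.036], "turn": [0, 0, -0.664], "fingers": 0}]'

```text
clock: 23.12
eef_pos: [609.2, 389.5, 150.0]
tcp_rot: [3.141, 0.0, 2.594]
contact_force: [-0.0, -0.4, 0.7]
opening: 1.005
grasp_force: 0.0
```

>>> play_rows --rows '[{"dp": [0.587, 0.205, 0.036], "turn": [0, 0, -0.664], "fingers": 0}, {"dp": [0.587, 0.205, 0.036], "turn": [0, 0, -0.664], "fingers": 0}, {"dp": [0.587, 0.205, 0.036], "turn": [0, 0, -0.664], "fingers": 0}, {"dp": [0.587, 0.205, 0.036], "turn": [0, 0, -0.664], "fingers": 0}, {"dp": [0.587, 0.205, 0.036], "turn": [0, 0, -0.664], "fingers": 0}]'

```text
clock: 23.53
eef_pos: [518.2, 473.5, 142.8]
tcp_rot: [3.141, 0.0, 2.941]
contact_force: [0.2, 0.9, 0.4]
opening: 0.998
grasp_force: 0.0
```

>>> play_rows --rows '[{"dp": [0, 0, 0.9], "turn": [0, 0, 0], "fingers": 0}, {"dp": [0, 0, 0.5], "turn": [0, 0, 0], "fingers": 0}, {"dp": [0, 0, 0], "turn": [0, 0, 0], "fingers": 0}, {"dp": [0, 0, 0], "turn": [0, 0, 0], "fingers": 0}, {"dp": [0, 0, 0], "turn": [0, 0, 0], "fingers": 0}]'

```text
clock: 23.95
eef_pos: [519.9, 473.0, 88.1]
tcp_rot: [3.141, 0.001, 2.937]
contact_force: [-0.1, -0.1, 0.5]
opening: 1.001
grasp_force: 0.0
```

```bash
python3 p.py 522.5,473,6,2.937,4; python3 - <<'E'
from h import *
f=save("top","t5",(100,120,330,240),3.4)
E
```

```text
at [519.9 473.   88.1] [3.141e+00 1.000e-03 2.937e+00] op 1.0 t 23.95
4 x dp [-0.016  0.003  0.513] turn z 0.001
```

View pics/t5.png

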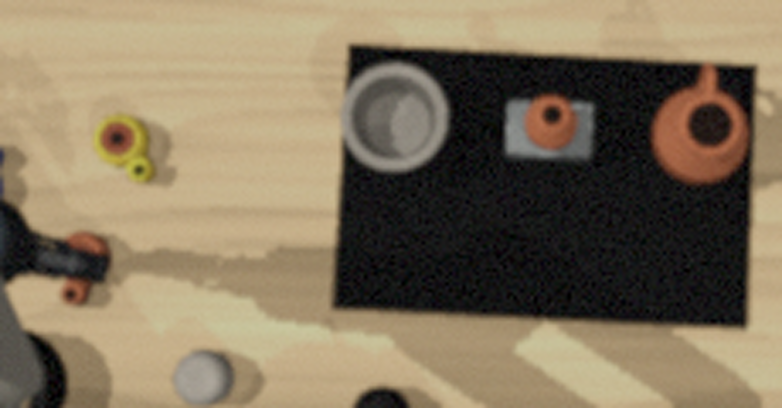

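The flask is centred on the plinth, with its lip at (551,115) and the plinth spanning u 506–593. The gripper straddles the red lamp with its spout at (73,293), so I descend and grip.

>>> play_rows --rows '[{"dp": [-0.03, 0, 0.5], "turn": [0, 0, 0], "fingers": 0}, {"dp": [-0.03, 0, 0.6], "turn": [0, 0, 0], "fingers": 0}, {"dp": [0, 0, 0.6], "turn": [0, 0, 0], "fingers": 0}, {"dp": [0, 0, 0.35], "turn": [0, 0, 0], "fingers": 0}, {"dp": [0, 0, 0], "turn": [0, 0, 0], "fingers": 0}]'

```text
clock: 24.42
eef_pos: [520.6, 470.9, 2.8]
tcp_rot: [-3.139, -0.002, 2.937]
contact_force: [-1.2, -0.9, 0.5]
opening: 0.996
grasp_force: 0.0
```

>>> play_rows --rows '[{"dp": [0, 0, 0], "turn": [0, 0, 0], "fingers": 1}, {"dp": [0, 0, 0], "turn": [0, 0, 0], "fingers": 1}, {"dp": [0, 0, 0], "turn": [0, 0, 0], "fingers": 1}, {"dp": [0, 0, 0], "turn": [0, 0, 0], "fingers": 1}, {"dp": [0, 0, 0], "turn": [0, 0, 0], "fingers": 1}]'

```text
clock: 24.83
eef_pos: [522.5, 473.1, 7.2]
tcp_rot: [3.139, 0.002, 2.938]
contact_force: [-1.0, -0.3, 5.2]
opening: 0.59
grasp_force: 25.4
```

>>> play_rows --rows '[{"dp": [0, 0, 0], "turn": [0, 0, 0], "fingers": 1}, {"dp": [0, 0, 0], "turn": [0, 0, 0], "fingers": 1}, {"dp": [0, 0, 0], "turn": [0, 0, 0], "fingers": 1}, {"dp": [0, 0, 0], "turn": [0, 0, 0], "fingers": 1}]'

```text
clock: 25.17
eef_pos: [522.5, 473.0, 7.1]
tcp_rot: [3.139, 0.002, 2.938]
contact_force: [-0.5, -0.9, 5.8]
opening: 0.589
grasp_force: 25.4
```

>>> play_rows --rows '[{"dp": [0, 0, -0.4], "turn": [0, 0, 0], "fingers": 1}, {"dp": [0, 0, -0.8], "turn": [0, 0, 0], "fingers": 1}, {"dp": [0, 0, -0.8], "turn": [0, 0, 0], "fingers": 1}, {"dp": [0, 0, -0.8], "turn": [0, 0, 0], "fingers": 1}, {"dp": [0, 0, -0.6], "turn": [0, 0, 0], "fingers": 1}]'

```text
clock: 25.58
eef_pos: [522.2, 472.9, 145.7]
tcp_rot: [3.138, 0.002, 2.938]
contact_force: [-0.1, 0.3, -1.0]
opening: 0.591
grasp_force: 26.6
```

```bash
python3 p.py 536.5,-105.2,150,2.937,20
```

```text
at [522.2 472.9 145.7] [3.138e+00 2.000e-03 2.938e+00] op 0.59 t 25.5833
20 x dp [-0.164 -0.704 -0.005] turn z 0.0
```

>>> play_rows --rows '[{"dp": [-0.164, -0.704, 0], "turn": [0, 0, 0], "fingers": 1}, {"dp": [-0.164, -0.704, 0], "turn": [0, 0, 0], "fingers": 1}, {"dp": [-0.164, -0.704, 0], "turn": [0, 0, 0], "fingers": 1}, {"dp": [-0.164, -0.704, 0], "turn": [0, 0, 0], "fingers": 1}, {"dp": [-0.164, -0.704, 0], "turn": [0, 0, 0], "fingers": 1}]'

```text
clock: 26.0
eef_pos: [525.1, 326.6, 142.8]
tcp_rot: [3.14, 0.001, 2.938]
contact_force: [0.6, 0.0, -0.9]
opening: 0.586
grasp_force: 26.6
```

>>> play_rows --rows '[{"dp": [-0.164, -0.704, 0], "turn": [0, 0, 0], "fingers": 1}, {"dp": [-0.164, -0.704, 0], "turn": [0, 0, 0], "fingers": 1}, {"dp": [-0.164, -0.704, 0], "turn": [0, 0, 0], "fingers": 1}, {"dp": [-0.164, -0.704, 0], "turn": [0, 0, 0], "fingers": 1}, {"dp": [-0.164, -0.704, 0], "turn": [0, 0, 0], "fingers": 1}]'

```text
clock: 26.42
eef_pos: [528.9, 181.9, 142.7]
tcp_rot: [3.141, 0.002, 2.938]
contact_force: [-0.4, -0.5, -0.9]
opening: 0.594
grasp_force: 26.6
```

>>> play_rows --rows '[{"dp": [-0.164, -0.704, 0], "turn": [0, 0, 0], "fingers": 1}, {"dp": [-0.164, -0.704, 0], "turn": [0, 0, 0], "fingers": 1}, {"dp": [-0.164, -0.704, 0], "turn": [0, 0, 0], "fingers": 1}, {"dp": [-0.164, -0.704, 0], "turn": [0, 0, 0], "fingers": 1}, {"dp": [-0.164, -0.704, 0], "turn": [0, 0, 0], "fingers": 1}]'

```text
clock: 26.83
eef_pos: [532.6, 37.2, 142.7]
tcp_rot: [3.141, 0.002, 2.938]
contact_force: [0.8, -0.3, -1.3]
opening: 0.591
grasp_force: 26.6
```

>>> play_rows --rows '[{"dp": [-0.164, -0.704, 0], "turn": [0, 0, 0], "fingers": 1}, {"dp": [-0.164, -0.704, 0], "turn": [0, 0, 0], "fingers": 1}, {"dp": [-0.164, -0.704, 0], "turn": [0, 0, 0], "fingers": 1}, {"dp": [-0.164, -0.704, 0], "turn": [0, 0, 0], "fingers": 1}, {"dp": [-0.164, -0.704, 0], "turn": [0, 0, 0], "fingers": 1}]'

```text
clock: 27.25
eef_pos: [536.2, -107.5, 142.7]
tcp_rot: [3.142, 0.002, 2.938]
contact_force: [0.9, -0.8, -1.6]
opening: 0.589
grasp_force: 26.6
```

>>> play_rows --rows '[{"dp": [0, 0, 0.8], "turn": [0, 0, 0], "fingers": 1}, {"dp": [0, 0, 0.8], "turn": [0, 0, 0], "fingers": 1}, {"dp": [0, 0, 0.4], "turn": [0, 0, 0], "fingers": 1}, {"dp": [0, 0, 0], "turn": [0, 0, 0], "fingers": 1}, {"dp": [0, 0, 0], "turn": [0, 0, 0], "fingers": 1}]'

```text
clock: 27.67
eef_pos: [535.9, -106.0, 61.7]
tcp_rot: [-3.142, -0.0, 2.938]
contact_force: [0.6, 0.9, -0.2]
opening: 0.589
grasp_force: 26.7
```

>>> play_rows --rows '[{"dp": [0, 0, 0], "turn": [0, 0, 0], "fingers": 1}, {"dp": [0, 0, 0], "turn": [0, 0, 0], "fingers": 1}]'

```text
clock: 27.83
eef_pos: [537.3, -106.1, 62.9]
tcp_rot: [3.142, 0.003, 2.938]
contact_force: [0.6, 0.6, -0.5]
opening: 0.59
grasp_force: 26.7
```

```bash
python3 p.py 536.5,-105.5,11,2.937,3
```

```text
at [ 537.3 -106.1   62.9] [3.142e+00 3.000e-03 2.938e+00] op 0.59 t 27.8333
3 x dp [0.008 0.003 0.432] turn z 0.003
```

>>> play_rows --rows '[{"dp": [0, 0, 0.5], "turn": [0, 0, 0], "fingers": 1}, {"dp": [0, 0, 0.5], "turn": [0, 0, 0], "fingers": 1}, {"dp": [0, 0, 0.22], "turn": [0, 0, 0], "fingers": 1}, {"dp": [0, 0, 0.06], "turn": [0, 0, 0], "fingers": 1}, {"dp": [0, 0, 0.05], "turn": [0, 0, 0], "fingers": 1}]'

```text
clock: 28.25
eef_pos: [535.8, -105.8, 9.7]
tcp_rot: [3.142, -0.001, 2.938]
contact_force: [-12.2, 1.5, 39.9]
opening: 0.591
grasp_force: 30.1
```

>>> play_rows --rows '[{"dp": [0, 0, 0.02], "turn": [0, 0, 0], "fingers": 1}, {"dp": [0, 0, 0], "turn": [0, 0, 0], "fingers": 1}, {"dp": [0, 0, 0], "turn": [0, 0, 0], "fingers": 1}, {"dp": [0, 0, 0], "turn": [0, 0, 0], "fingers": 1}]'

```text
clock: 28.58
eef_pos: [535.9, -105.8, 9.6]
tcp_rot: [3.142, 0.0, 2.938]
contact_force: [-8.5, 1.5, 23.2]
opening: 0.59
grasp_force: 29.1
```

>>> play_rows --rows '[{"dp": [0, 0, -0.03], "turn": [0, 0, 0], "fingers": 1}, {"dp": [0, 0, 0], "turn": [0, 0, 0], "fingers": 0.3}, {"dp": [0, 0, 0], "turn": [0, 0, 0], "fingers": 0}, {"dp": [0, 0, 0], "turn": [0, 0, 0], "fingers": 0}, {"dp": [0, 0, 0], "turn": [0, 0, 0], "fingers": 0}]'

```text
clock: 29.0
eef_pos: [536.2, -106.0, 8.3]
tcp_rot: [3.142, 0.0, 2.938]
contact_force: [0.5, -0.4, 0.2]
opening: 0.999
grasp_force: 0.0
```

>>> play_rows --rows '[{"dp": [0, 0, -0.4], "turn": [0, 0, 0], "fingers": 0}, {"dp": [0, 0, -0.8], "turn": [0, 0, 0], "fingers": 0}, {"dp": [0, 0, -0.8], "turn": [0, 0, 0], "fingers": 0}, {"dp": [0, 0, -0.8], "turn": [0, 0, 0], "fingers": 0}, {"dp": [0, 0, -0.7], "turn": [0, 0, 0], "fingers": 0}]'

```text
clock: 29.42
eef_pos: [536.0, -106.0, 149.9]
tcp_rot: [-3.142, 0.0, 2.938]
contact_force: [0.6, 0.3, 0.3]
opening: 0.995
grasp_force: 0.0
```

>>> play_rows --rows '[{"dp": [0, 0, 0], "turn": [0, 0, 0], "fingers": 0}]'

```text
clock: 29.5
eef_pos: [539.1, -106.6, 153.5]
tcp_rot: [3.142, 0.008, 2.938]
contact_force: [1.1, 0.3, 0.7]
opening: 0.997
grasp_force: 0.0
```

```bash
python3 p.py 413,352,145,2.937,15
```

```text
at [ 539.1 -106.6  153.5] [3.142 0.008 2.938] op 1.0 t 29.5
15 x dp [0.361 0.706 0.014] turn z 0.001
```

>>> play_rows --rows '[{"dp": [0.361, 0.706, 0], "turn": [0, 0, 0], "fingers": 0}, {"dp": [0.361, 0.706, 0], "turn": [0, 0, 0], "fingers": 0}, {"dp": [0.361, 0.706, 0], "turn": [0, 0, 0], "fingers": 0}, {"dp": [0.361, 0.706, 0], "turn": [0, 0, 0], "fingers": 0}, {"dp": [0.361, 0.706, 0], "turn": [0, 0, 0], "fingers": 0}]'

```text
clock: 29.92
eef_pos: [493.0, 48.1, 147.7]
tcp_rot: [-3.141, -0.0, 2.937]
contact_force: [1.1, -0.0, 0.8]
opening: 1.002
grasp_force: 0.0
```

>>> play_rows --rows '[{"dp": [0.361, 0.706, 0], "turn": [0, 0, 0], "fingers": 0}, {"dp": [0.361, 0.706, 0], "turn": [0, 0, 0], "fingers": 0}, {"dp": [0.361, 0.706, 0], "turn": [0, 0, 0], "fingers": 0}, {"dp": [0.361, 0.706, 0], "turn": [0, 0, 0], "fingers": 0}, {"dp": [0.361, 0.706, 0], "turn": [0, 0, 0], "fingers": 0}]'

```text
clock: 30.33
eef_pos: [450.9, 201.2, 147.7]
tcp_rot: [-3.141, -0.0, 2.938]
contact_force: [0.4, 0.5, 0.8]
opening: 1.004
grasp_force: 0.0
```

>>> play_rows --rows '[{"dp": [0.361, 0.706, 0], "turn": [0, 0, 0], "fingers": 0}, {"dp": [0.361, 0.706, 0], "turn": [0, 0, 0], "fingers": 0}, {"dp": [0.361, 0.706, 0], "turn": [0, 0, 0], "fingers": 0}, {"dp": [0.361, 0.706, 0], "turn": [0, 0, 0], "fingers": 0}, {"dp": [0.361, 0.706, 0], "turn": [0, 0, 0], "fingers": 0}]'

```text
clock: 30.75
eef_pos: [408.7, 354.1, 147.6]
tcp_rot: [-3.141, -0.0, 2.938]
contact_force: [-0.2, 0.2, 0.5]
opening: 1.001
grasp_force: 0.0
```

>>> play_rows --rows '[{"dp": [0, 0, 0.8], "turn": [0, 0, 0], "fingers": 0}, {"dp": [0, 0, 0.8], "turn": [0, 0, 0], "fingers": 0}, {"dp": [0, 0, 0], "turn": [0, 0, 0], "fingers": 0}, {"dp": [0, 0, 0], "turn": [0, 0, 0], "fingers": 0}, {"dp": [0, 0, 0], "turn": [0, 0, 0], "fingers": 0}]'

```text
clock: 31.17
eef_pos: [410.0, 352.7, 84.9]
tcp_rot: [3.141, 0.0, 2.937]
contact_force: [0.9, 0.2, 0.4]
opening: 1.0
grasp_force: 0.0
```

```bash
python3 p.py 413,352,6,2.937,3; python3 - <<'E'
from h import *
f=save("top","t6",(110,120,370,260),3)
save("side","s6",(190,120,300,210),5)
E
```

```text
at [410.  352.7  84.9] [3.141 0.    2.937] op 1.0 t 31.1667
3 x dp [-0.026 -0.001  0.657] turn z 0.001
```

View pics/t6.png

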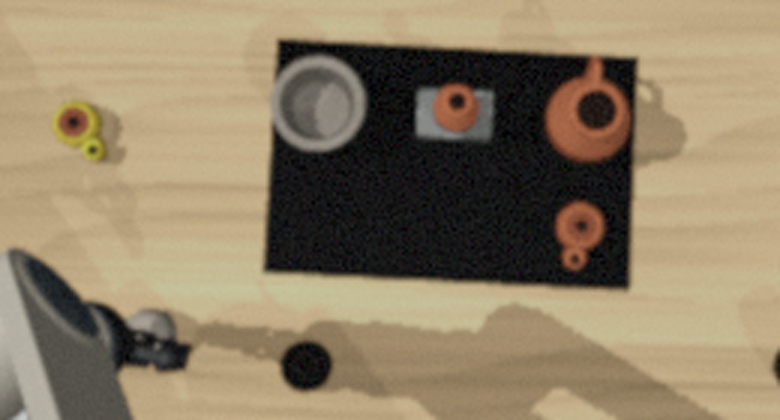

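The lamp stands on the mat at (580,226), straight in front of the jug at (588,119) once the mat turn and parallax are allowed for. Next is the hand stone.

>>> play_rows --rows '[{"dp": [-0.04, 0, 0.5], "turn": [0, 0, 0], "fingers": 0}, {"dp": [-0.04, 0, 0.6], "turn": [0, 0, 0], "fingers": 0}, {"dp": [0, 0, 0.5], "turn": [0, 0, 0], "fingers": 0}, {"dp": [0, 0, 0.32], "turn": [0, 0, 0], "fingers": 0}, {"dp": [0, 0, 0], "turn": [0, 0, 0], "fingers": 0}]'

```text
clock: 31.68
eef_pos: [412.4, 351.3, 6.5]
tcp_rot: [-3.14, -0.001, 2.937]
contact_force: [-1.8, 0.0, 0.1]
opening: 1.0
grasp_force: 0.0
```

>>> play_rows --rows '[{"dp": [0, 0, 0], "turn": [0, 0, 0], "fingers": 1}, {"dp": [0, 0, 0], "turn": [0, 0, 0], "fingers": 1}, {"dp": [0, 0, 0], "turn": [0, 0, 0], "fingers": 1}, {"dp": [0, 0, 0], "turn": [0, 0, 0], "fingers": 1}, {"dp": [0, 0, 0], "turn": [0, 0, 0], "fingers": 1}]' --force 35

```text
clock: 32.1
eef_pos: [413.7, 352.7, 9.2]
tcp_rot: [3.14, 0.002, 2.938]
contact_force: [-1.7, -2.3, 7.8]
opening: 0.619
grasp_force: 35.3
```

>>> play_rows --rows '[{"dp": [0, 0, 0], "turn": [0, 0, 0], "fingers": 1}, {"dp": [0, 0, 0], "turn": [0, 0, 0], "fingers": 1}, {"dp": [0, 0, 0], "turn": [0, 0, 0], "fingers": 1}, {"dp": [0, 0, 0], "turn": [0, 0, 0], "fingers": 1}]'

```text
clock: 32.43
eef_pos: [413.7, 352.7, 9.2]
tcp_rot: [3.14, 0.002, 2.938]
contact_force: [-0.9, -2.1, 8.3]
opening: 0.618
grasp_force: 35.3
```

>>> play_rows --rows '[{"dp": [0, 0, -0.4], "turn": [0, 0, 0], "fingers": 1}, {"dp": [0, 0, -0.8], "turn": [0, 0, 0], "fingers": 1}, {"dp": [0, 0, -0.8], "turn": [0, 0, 0], "fingers": 1}, {"dp": [0, 0, -0.8], "turn": [0, 0, 0], "fingers": 1}, {"dp": [0, 0, -0.6], "turn": [0, 0, 0], "fingers": 1}]'

```text
clock: 32.85
eef_pos: [413.3, 352.6, 147.0]
tcp_rot: [3.139, 0.002, 2.938]
contact_force: [0.6, -0.5, -2.7]
opening: 0.614
grasp_force: 38.2
```

```bash
python3 p.py 541.6,178.0,145,2.937,8
```

```text
at [413.3 352.6 147. ] [3.139e+00 2.000e-03 2.938e+00] op 0.61 t 32.85
8 x dp [-0.503 -0.453  0.006] turn z 0.001
```

>>> play_rows --rows '[{"dp": [-0.503, -0.453, 0], "turn": [0, 0, 0], "fingers": 1}, {"dp": [-0.503, -0.453, 0], "turn": [0, 0, 0], "fingers": 1}, {"dp": [-0.503, -0.453, 0], "turn": [0, 0, 0], "fingers": 1}, {"dp": [-0.503, -0.453, 0], "turn": [0, 0, 0], "fingers": 1}]'

```text
clock: 33.18
eef_pos: [477.6, 264.1, 144.8]
tcp_rot: [3.14, 0.002, 2.938]
contact_force: [-0.0, 0.5, -2.5]
opening: 0.617
grasp_force: 38.2
```

>>> play_rows --rows '[{"dp": [-0.503, -0.453, 0], "turn": [0, 0, 0], "fingers": 1}, {"dp": [-0.503, -0.453, 0], "turn": [0, 0, 0], "fingers": 1}, {"dp": [-0.503, -0.453, 0], "turn": [0, 0, 0], "fingers": 1}, {"dp": [-0.503, -0.453, 0], "turn": [0, 0, 0], "fingers": 1}, {"dp": [0, 0, 0.6], "turn": [0, 0, 0], "fingers": 1}]'

```text
clock: 33.6
eef_pos: [546.9, 175.4, 124.2]
tcp_rot: [3.138, 0.01, 2.936]
contact_force: [0.6, 0.7, -1.7]
opening: 0.615
grasp_force: 38.2
```

>>> play_rows --rows '[{"dp": [0, 0, 0.8], "turn": [0, 0, 0], "fingers": 1}, {"dp": [0, 0, 0.8], "turn": [0, 0, 0], "fingers": 1}, {"dp": [0, 0, 0.3], "turn": [0, 0, 0], "fingers": 1}, {"dp": [0, 0, 0], "turn": [0, 0, 0], "fingers": 1}, {"dp": [0, 0, 0], "turn": [0, 0, 0], "fingers": 1}]'

```text
clock: 34.02
eef_pos: [541.1, 177.7, 44.0]
tcp_rot: [-3.142, -0.0, 2.938]
contact_force: [-0.4, 0.3, -1.0]
opening: 0.614
grasp_force: 38.2
```

>>> play_rows --rows '[{"dp": [0, 0, 0], "turn": [0, 0, 0], "fingers": 1}, {"dp": [0, 0, 0], "turn": [0, 0, 0], "fingers": 1}]'

```text
clock: 34.18
eef_pos: [542.3, 178.1, 45.3]
tcp_rot: [3.14, 0.003, 2.938]
contact_force: [0.3, -0.0, -1.2]
opening: 0.619
grasp_force: 38.2
```

```bash
python3 p.py 541.6,178.0,12.2,2.937,2
```

```text
at [542.3 178.1  45.3] [3.140e+00 3.000e-03 2.938e+00] op 0.62 t 34.1833
2 x dp [ 0.009 -0.004  0.414] turn z 0.005
```

>>> play_rows --rows '[{"dp": [0, 0, 0.3], "turn": [0, 0, 0], "fingers": 1}, {"dp": [0, 0, 0.3], "turn": [0, 0, 0], "fingers": 1}, {"dp": [0, 0, 0.15], "turn": [0, 0, 0], "fingers": 1}, {"dp": [0, 0, 0.06], "turn": [0, 0, 0], "fingers": 1}, {"dp": [0, 0, 0.02], "turn": [0, 0, 0], "fingers": 1}]'

```text
clock: 34.6
eef_pos: [540.5, 177.4, 11.5]
tcp_rot: [-3.141, -0.001, 2.938]
contact_force: [-11.9, -4.2, 41.7]
opening: 0.615
grasp_force: 42.7
```

>>> play_rows --rows '[{"dp": [0, 0, 0.01], "turn": [0, 0, 0], "fingers": 1}, {"dp": [0, 0, 0], "turn": [0, 0, 0], "fingers": 1}, {"dp": [0, 0, 0], "turn": [0, 0, 0], "fingers": 1}]'

```text
clock: 34.85
eef_pos: [540.5, 177.4, 11.5]
tcp_rot: [-3.141, -0.001, 2.938]
contact_force: [-9.5, -3.3, 35.3]
opening: 0.614
grasp_force: 42.1
```

>>> play_rows --rows '[{"dp": [0, 0, -0.04], "turn": [0, 0, 0], "fingers": 1}, {"dp": [0, 0, 0], "turn": [0, 0, 0], "fingers": 0.3}, {"dp": [0, 0, 0], "turn": [0, 0, 0], "fingers": 0}, {"dp": [0, 0, 0], "turn": [0, 0, 0], "fingers": 0}, {"dp": [0, 0, 0], "turn": [0, 0, 0], "fingers": 0}]'

```text
clock: 35.27
eef_pos: [540.7, 177.5, 10.7]
tcp_rot: [-3.141, -0.001, 2.938]
contact_force: [-0.8, -0.4, 1.0]
opening: 1.002
grasp_force: 0.0
```

>>> play_rows --rows '[{"dp": [0, 0, -0.4], "turn": [0, 0, 0], "fingers": 0}, {"dp": [0, 0, -0.8], "turn": [0, 0, 0], "fingers": 0}, {"dp": [0, 0, -0.8], "turn": [0, 0, 0], "fingers": 0}, {"dp": [0, 0, -0.8], "turn": [0, 0, 0], "fingers": 0}, {"dp": [0, 0, -0.9], "turn": [0, 0, 0], "fingers": 0}]'

```text
clock: 35.68
eef_pos: [540.2, 177.3, 159.7]
tcp_rot: [-3.141, -0.002, 2.938]
contact_force: [0.8, 0.8, -0.5]
opening: 0.999
grasp_force: 0.0
```

>>> play_rows --rows '[{"dp": [0, 0, 0], "turn": [0, 0, 0], "fingers": 0}]'

```text
clock: 35.77
eef_pos: [544.6, 178.7, 165.6]
tcp_rot: [3.137, 0.008, 2.938]
contact_force: [1.9, 0.4, 1.1]
opening: 1.002
grasp_force: 0.0
```

```bash
python3 p.py 531.3,-460.4,150,0.104,30
```

```text
at [544.6 178.7 165.6] [3.137 0.008 2.938] op 1.0 t 35.7667
30 x dp [-0.763 -0.014  0.013] turn z 0.902
```

```bash
python3 p.py 531.3,-460.4,165,2.937,20
```

```text
at [544.6 178.7 165.6] [3.137 0.008 2.938] op 1.0 t 35.7667
20 x dp [-0.146 -0.786  0.001] turn z 0.0
```

>>> play_rows --rows '[{"dp": [-0.146, -0.786, 0], "turn": [0, 0, 0], "fingers": 0}, {"dp": [-0.146, -0.786, 0], "turn": [0, 0, 0], "fingers": 0}, {"dp": [-0.146, -0.786, 0], "turn": [0, 0, 0], "fingers": 0}, {"dp": [-0.146, -0.786, 0], "turn": [0, 0, 0], "fingers": 0}, {"dp": [-0.146, -0.786, 0], "turn": [0, 0, 0], "fingers": 0}]'

```text
clock: 36.18
eef_pos: [537.4, 16.4, 158.9]
tcp_rot: [-3.142, -0.0, 2.938]
contact_force: [0.3, 0.6, 0.2]
opening: 0.998
grasp_force: 0.0
```

>>> play_rows --rows '[{"dp": [-0.146, -0.786, 0], "turn": [0, 0, 0], "fingers": 0}, {"dp": [-0.146, -0.786, 0], "turn": [0, 0, 0], "fingers": 0}, {"dp": [-0.146, -0.786, 0], "turn": [0, 0, 0], "fingers": 0}, {"dp": [-0.146, -0.786, 0], "turn": [0, 0, 0], "fingers": 0}, {"dp": [-0.146, -0.786, 0], "turn": [0, 0, 0], "fingers": 0}]'

```text
clock: 36.6
eef_pos: [534.2, -143.8, 158.8]
tcp_rot: [3.142, -0.0, 2.938]
contact_force: [0.3, 0.1, -0.2]
opening: 1.001
grasp_force: 0.0
```

>>> play_rows --rows '[{"dp": [-0.146, -0.786, 0], "turn": [0, 0, 0], "fingers": 0}, {"dp": [-0.146, -0.786, 0], "turn": [0, 0, 0], "fingers": 0}, {"dp": [-0.146, -0.786, 0], "turn": [0, 0, 0], "fingers": 0}, {"dp": [-0.146, -0.786, 0], "turn": [0, 0, 0], "fingers": 0}, {"dp": [-0.146, -0.786, 0], "turn": [0, 0, 0], "fingers": 0}]'

```text
clock: 37.02
eef_pos: [530.9, -303.6, 158.7]
tcp_rot: [3.141, -0.0, 2.938]
contact_force: [1.0, 0.3, -0.5]
opening: 1.0
grasp_force: 0.0
```

>>> play_rows --rows '[{"dp": [-0.146, -0.786, 0], "turn": [0, 0, 0], "fingers": 0}, {"dp": [-0.146, -0.786, 0], "turn": [0, 0, 0], "fingers": 0}, {"dp": [-0.146, -0.786, 0], "turn": [0, 0, 0], "fingers": 0}, {"dp": [-0.146, -0.786, 0], "turn": [0, 0, 0], "fingers": 0}, {"dp": [-0.146, -0.786, 0], "turn": [0, 0, 0], "fingers": 0}]'

```text
clock: 37.43
eef_pos: [527.7, -463.5, 158.5]
tcp_rot: [3.141, -0.001, 2.938]
contact_force: [0.4, 0.4, 0.3]
opening: 1.0
grasp_force: 0.0
```

>>> play_rows --rows '[{"dp": [0, 0, 0.1], "turn": [0, 0, 0.9], "fingers": 0}, {"dp": [0, 0, 0.1], "turn": [0, 0, 0.9], "fingers": 0}, {"dp": [0, 0, 0.1], "turn": [0, 0, 0.9], "fingers": 0}, {"dp": [0, 0, 0.1], "turn": [0, 0, 0.9], "fingers": 0}, {"dp": [0, 0, 0.1], "turn": [0, 0, 0.9], "fingers": 0}]'

```text
clock: 37.85
eef_pos: [527.8, -461.9, 138.1]
tcp_rot: [3.142, -0.001, 2.462]
contact_force: [0.2, 0.1, -0.1]
opening: 1.003
grasp_force: 0.0
```

>>> play_rows --rows '[{"dp": [0, 0, 0.1], "turn": [0, 0, 0.9], "fingers": 0}, {"dp": [0, 0, 0.1], "turn": [0, 0, 0.9], "fingers": 0}, {"dp": [0, 0, 0.1], "turn": [0, 0, 0.9], "fingers": 0}, {"dp": [0, 0, 0.1], "turn": [0, 0, 0.9], "fingers": 0}, {"dp": [0, 0, 0.1], "turn": [0, 0, 0.9], "fingers": 0}]'

```text
clock: 38.27
eef_pos: [527.9, -461.8, 118.2]
tcp_rot: [-3.141, -0.001, 1.991]
contact_force: [0.5, -0.1, -0.0]
opening: 1.0
grasp_force: 0.0
```

>>> play_rows --rows '[{"dp": [0, 0, 0.1], "turn": [0, 0, 0.9], "fingers": 0}, {"dp": [0, 0, 0.1], "turn": [0, 0, 0.9], "fingers": 0}, {"dp": [0, 0, 0.1], "turn": [0, 0, 0.9], "fingers": 0}, {"dp": [0, 0, 0.1], "turn": [0, 0, 0.9], "fingers": 0}, {"dp": [0, 0, 0.1], "turn": [0, 0, 0.9], "fingers": 0}]'

```text
clock: 38.68
eef_pos: [527.9, -461.8, 98.3]
tcp_rot: [-3.141, -0.0, 1.519]
contact_force: [0.2, 0.0, 0.4]
opening: 0.998
grasp_force: 0.0
```

>>> play_rows --rows '[{"dp": [0, 0, 0.1], "turn": [0, 0, 0.9], "fingers": 0}, {"dp": [0, 0, 0.1], "turn": [0, 0, 0.9], "fingers": 0}, {"dp": [0, 0, 0.1], "turn": [0, 0, 0.9], "fingers": 0}, {"dp": [0, 0, 0.1], "turn": [0, 0, 0.9], "fingers": 0}, {"dp": [0, 0, 0.1], "turn": [0, 0, 0.9], "fingers": 0}]'

```text
clock: 39.1
eef_pos: [527.9, -461.8, 78.2]
tcp_rot: [-3.141, -0.0, 1.048]
contact_force: [-0.3, -0.5, -0.0]
opening: 1.0
grasp_force: 0.0
```

>>> play_rows --rows '[{"dp": [0, 0, 0], "turn": [0, 0, 0.9], "fingers": 0}, {"dp": [0, 0, 0], "turn": [0, 0, 0.9], "fingers": 0}, {"dp": [0, 0, 0], "turn": [0, 0, 0.9], "fingers": 0}, {"dp": [0, 0, 0], "turn": [0, 0, 0.9], "fingers": 0}, {"dp": [0, 0, 0], "turn": [0, 0, 0.9], "fingers": 0}]'

```text
clock: 39.52
eef_pos: [527.9, -461.7, 78.4]
tcp_rot: [-3.141, 0.0, 0.577]
contact_force: [0.5, 0.5, 0.3]
opening: 0.998
grasp_force: 0.0
```

>>> play_rows --rows '[{"dp": [0, 0, 0], "turn": [0, 0, 0.9], "fingers": 0}, {"dp": [0, 0, 0], "turn": [0, 0, 0.9], "fingers": 0}, {"dp": [0, 0, 0], "turn": [0, 0, 0.9], "fingers": 0}, {"dp": [0, 0, 0], "turn": [0, 0, 0.9], "fingers": 0}, {"dp": [0, 0, 0], "turn": [0, 0, 0.9], "fingers": 0}]'

```text
clock: 39.93
eef_pos: [527.9, -461.8, 78.4]
tcp_rot: [-3.141, 0.0, 0.106]
contact_force: [-0.4, -0.3, -0.5]
opening: 1.002
grasp_force: 0.0
```

>>> play_rows --rows '[{"dp": [0, 0, 0], "turn": [0, 0, 0.06], "fingers": 0}, {"dp": [0, 0, 0], "turn": [0, 0, 0], "fingers": 0}, {"dp": [0, 0, 0], "turn": [0, 0, 0], "fingers": 0}, {"dp": [0, 0, 0], "turn": [0, 0, 0], "fingers": 0}]'

```text
clock: 40.27
eef_pos: [528.0, -461.9, 79.0]
tcp_rot: [-3.141, 0.0, 0.106]
contact_force: [0.3, -0.1, -0.7]
opening: 1.002
grasp_force: 0.0
```

```bash
python3 p.py 531.3,-460.4,4,0.104,3; python3 - <<'E'
from h import *
f=save("side","s7",(190,240,370,375),4)
save("top","t7",(180,100,440,260),3)
print(np.round(r.sense()["qpos"],2))
E
```

```text
at [ 528.  -461.9   79. ] [-3.141  0.     0.106] op 1.0 t 40.2667
3 x dp [ 0.029 -0.009  0.625] turn z 0.007
[-0.72  0.62  1.56 -0.    0.96  0.74]
```

View pics/s7.png

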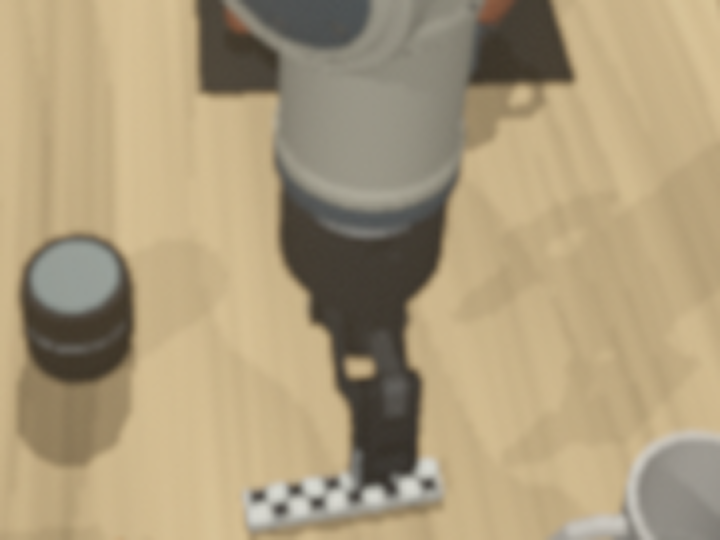

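The side crop shows the bar under the gripper, checkered side up, with its top face centred at about (342,493); the lens is clear. A quick numeric check before descending.

```bash
python3 - <<'E'
from h import *
f=r.grab_frame("side")
g=lambda u,v,z: ray(f,190+(u+.5)/4-.5,240+(v+.5)/4-.5,z)
c=[g(*p,8) for p in((245,490),(436,461),(440,493),(255,521))]; print(np.mean(c,0),c[1]-c[0])
print(np.array(proj(f,[528,-462,8]))*4-[760,960])
p=np.load("pics/t0.npy") if 0 else np.load("pics/top0.npy").astype(int)
E
```

```text
[ 530.99688915 -462.89602075    8.        ] [1.03710775e+02 8.77451285e+00 1.13686838e-13]
[337.44719408 488.33008757]
```

>>> play_rows --rows '[{"dp": [0.04, 0, 0.5], "turn": [0, 0, 0], "fingers": 0.4}, {"dp": [0.035, 0, 0.6], "turn": [0, 0, 0], "fingers": 0.4}, {"dp": [0, 0, 0.5], "turn": [0, 0, 0], "fingers": 0.4}, {"dp": [0, 0, 0.2], "turn": [0, 0, 0], "fingers": 0.4}, {"dp": [0, 0, 0.05], "turn": [0, 0, 0], "fingers": 0.4}]'

```text
clock: 40.83
eef_pos: [530.0, -460.7, 3.3]
tcp_rot: [-3.139, 0.002, 0.105]
contact_force: [0.4, -0.0, 0.3]
opening: 0.599
grasp_force: 0.0
```

>>> play_rows --rows '[{"dp": [0, 0, 0.03], "turn": [0, 0, 0], "fingers": 0.4}, {"dp": [0, 0, 0.03], "turn": [0, 0, 0], "fingers": 0.4}, {"dp": [0, 0, 0], "turn": [0, 0, 0], "fingers": 0.4}, {"dp": [0, 0, 0], "turn": [0, 0, 0], "fingers": 0.4}, {"dp": [0, 0, 0], "turn": [0, 0, 0], "fingers": 0.4}]'

```text
clock: 41.25
eef_pos: [531.5, -462.0, 3.8]
tcp_rot: [3.141, -0.001, 0.104]
contact_force: [0.7, -1.2, -0.1]
opening: 0.599
grasp_force: 0.0
```

Another 1.5 mm down, then close gently.

>>> play_rows --rows '[{"dp": [0, 0, 0.04], "turn": [0, 0, 0], "fingers": 0.5}, {"dp": [0, 0, 0], "turn": [0, 0, 0], "fingers": 0.6}, {"dp": [0, 0, 0], "turn": [0, 0, 0], "fingers": 1}, {"dp": [0, 0, 0], "turn": [0, 0, 0], "fingers": 1}, {"dp": [0, 0, 0], "turn": [0, 0, 0], "fingers": 1}]' --force 25

```text
clock: 41.67
eef_pos: [531.1, -461.7, 1.4]
tcp_rot: [3.141, -0.0, 0.104]
contact_force: [-0.3, 0.7, 2.6]
opening: 0.22
grasp_force: 26.0
```

>>> play_rows --rows '[{"dp": [0, 0, 0], "turn": [0, 0, 0], "fingers": 1}, {"dp": [0, 0, 0], "turn": [0, 0, 0], "fingers": 1}, {"dp": [0, 0, 0], "turn": [0, 0, 0], "fingers": 1}, {"dp": [0, 0, 0], "turn": [0, 0, 0], "fingers": 1}]'

```text
clock: 42.0
eef_pos: [531.1, -461.7, 1.4]
tcp_rot: [3.141, -0.0, 0.104]
contact_force: [-0.1, -0.3, 2.5]
opening: 0.225
grasp_force: 26.2
```

>>> play_rows --rows '[{"dp": [0, 0, -0.3], "turn": [0, 0, 0], "fingers": 1}, {"dp": [0, 0, -0.6], "turn": [0, 0, 0], "fingers": 1}, {"dp": [0, 0, -0.7], "turn": [0, 0, 0], "fingers": 1}, {"dp": [0, 0, -0.7], "turn": [0, 0, 0], "fingers": 1}, {"dp": [0, 0, -0.7], "turn": [0, 0, 0], "fingers": 1}]'

```text
clock: 42.42
eef_pos: [530.8, -461.4, 123.0]
tcp_rot: [-3.141, 0.0, 0.104]
contact_force: [0.2, -0.0, -0.9]
opening: 0.226
grasp_force: 25.9
```

>>> play_rows --rows '[{"dp": [0, 0, -0.6], "turn": [0, 0, 0], "fingers": 1}, {"dp": [0, 0, -0.2], "turn": [0, 0, 0], "fingers": 1}, {"dp": [0, 0, 0], "turn": [0, 0, 0], "fingers": 1}, {"dp": [0, 0, 0], "turn": [0, 0, 0], "fingers": 1}]'

```text
clock: 42.75
eef_pos: [530.8, -461.4, 153.1]
tcp_rot: [3.142, 0.0, 0.104]
contact_force: [-0.4, -0.0, -0.7]
opening: 0.219
grasp_force: 25.9
```

```bash
python3 p.py 539,36.4,150,1.547,20
```

```text
at [ 530.8 -461.4  153.1] [3.142 0.    0.104] op 0.22 t 42.75
20 x dp [ 0.49  -0.471  0.004] turn z -0.689
```

>>> play_rows --rows '[{"dp": [0.49, -0.471, 0], "turn": [0, 0, -0.689], "fingers": 1}, {"dp": [0.49, -0.471, 0], "turn": [0, 0, -0.689], "fingers": 1}, {"dp": [0.49, -0.471, 0], "turn": [0, 0, -0.689], "fingers": 1}, {"dp": [0.49, -0.471, 0], "turn": [0, 0, -0.689], "fingers": 1}, {"dp": [0.49, -0.471, 0], "turn": [0, 0, -0.689], "fingers": 1}]'

```text
clock: 43.17
eef_pos: [602.1, -345.2, 150.7]
tcp_rot: [-3.139, 0.002, 0.468]
contact_force: [-0.2, -0.0, -0.2]
opening: 0.224
grasp_force: 25.9
```

>>> play_rows --rows '[{"dp": [0.49, -0.471, 0], "turn": [0, 0, -0.689], "fingers": 1}, {"dp": [0.49, -0.471, 0], "turn": [0, 0, -0.689], "fingers": 1}, {"dp": [0.49, -0.471, 0], "turn": [0, 0, -0.689], "fingers": 1}, {"dp": [0.49, -0.471, 0], "turn": [0, 0, -0.689], "fingers": 1}, {"dp": [0.49, -0.471, 0], "turn": [0, 0, -0.689], "fingers": 1}]'

```text
clock: 43.58
eef_pos: [627.9, -212.4, 150.8]
tcp_rot: [-3.138, 0.001, 0.829]
contact_force: [1.1, 0.0, 0.6]
opening: 0.225
grasp_force: 25.9
```

>>> play_rows --rows '[{"dp": [0.49, -0.471, 0], "turn": [0, 0, -0.689], "fingers": 1}, {"dp": [0.49, -0.471, 0], "turn": [0, 0, -0.689], "fingers": 1}, {"dp": [0.49, -0.471, 0], "turn": [0, 0, -0.689], "fingers": 1}, {"dp": [0.49, -0.471, 0], "turn": [0, 0, -0.689], "fingers": 1}, {"dp": [0.49, -0.471, 0], "turn": [0, 0, -0.689], "fingers": 1}]'

```text
clock: 44.0
eef_pos: [605.2, -79.2, 151.0]
tcp_rot: [-3.138, 0.001, 1.19]
contact_force: [1.1, 0.2, -0.6]
opening: 0.223
grasp_force: 25.9
```

>>> play_rows --rows '[{"dp": [0.49, -0.471, 0], "turn": [0, 0, -0.689], "fingers": 1}, {"dp": [0.49, -0.471, 0], "turn": [0, 0, -0.689], "fingers": 1}, {"dp": [0.49, -0.471, 0], "turn": [0, 0, -0.689], "fingers": 1}, {"dp": [0.49, -0.471, 0], "turn": [0, 0, -0.689], "fingers": 1}, {"dp": [0.49, -0.471, 0], "turn": [0, 0, -0.689], "fingers": 1}]'

```text
clock: 44.42
eef_pos: [536.9, 37.3, 151.3]
tcp_rot: [-3.138, 0.0, 1.551]
contact_force: [0.3, 0.6, 0.1]
opening: 0.223
grasp_force: 25.9
```

>>> play_rows --rows '[{"dp": [0, 0, 0.5], "turn": [0, 0, 0], "fingers": 1}, {"dp": [0, 0, 0.8], "turn": [0, 0, 0], "fingers": 1}, {"dp": [0, 0, 0.8], "turn": [0, 0, 0], "fingers": 1}, {"dp": [0, 0, 0.5], "turn": [0, 0, 0], "fingers": 1}, {"dp": [0, 0, 0], "turn": [0, 0, 0], "fingers": 1}]'

```text
clock: 44.83
eef_pos: [534.2, 36.1, 43.9]
tcp_rot: [-3.132, 0.001, 1.547]
contact_force: [-1.2, -0.3, 0.7]
opening: 0.226
grasp_force: 25.9
```

>>> play_rows --rows '[{"dp": [0, 0, 0], "turn": [0, 0, 0], "fingers": 1}, {"dp": [0, 0, 0], "turn": [0, 0, 0], "fingers": 1}, {"dp": [0, 0, 0], "turn": [0, 0, 0], "fingers": 1}]'

```text
clock: 45.08
eef_pos: [539.7, 36.2, 50.3]
tcp_rot: [3.14, -0.0, 1.547]
contact_force: [0.6, 0.4, 0.4]
opening: 0.226
grasp_force: 25.9
```

```bash
python3 p.py 539,36.4,5,1.547,4; python3 - <<'E'
from h import *
f=r.grab_frame("side"); im=f["pixels"].astype(int); save("side","s8")
# white/black bar over black mat: bright pixels near expected place
c=r.sense()["eef_pos"]; z=c[2]+6.6
u0,v0=[int(q) for q in proj(f,[c[0],c[1],z])]
w=(im.min(2)>130).astype(np.uint8); m=np.zeros_like(w); m[v0-45:v0+45,u0-25:u0+25]=w[v0-45:v0+45,u0-25:u0+25]
ys,xs=np.nonzero(m); print(len(ys),xs.min(),xs.max(),ys.min(),ys.max(),u0,v0)
for d in(-52.5,0,52.5): print(d,proj(f,[c[0]+.024*d,c[1]+d,z]))
E
```

```text
at [539.7  36.2  50.3] [ 3.14  -0.     1.547] op 0.23 t 45.0833
4 x dp [ 0.001 -0.004  0.283] turn z -0.0
791 233 282 156 245 258 201
-52.5 (np.float64(259.9083758545483), np.float64(212.15746745981747))
0 (np.float64(258.6952763755044), np.float64(201.3791507865303))
52.5 (np.float64(257.5636962905566), np.float64(191.3251290781325))
```

>>> play_rows --rows '[{"dp": [0, 0, 0.4], "turn": [0, 0, 0], "fingers": 1}, {"dp": [0, 0, 0.4], "turn": [0, 0, 0], "fingers": 1}, {"dp": [0, 0, 0.2], "turn": [0, 0, 0], "fingers": 1}, {"dp": [0, 0, 0.06], "turn": [0, 0, 0], "fingers": 1}, {"dp": [0, 0, 0], "turn": [0, 0, 0], "fingers": 1}]'

```text
clock: 45.6
eef_pos: [538.7, 36.2, 6.9]
tcp_rot: [-3.141, 0.0, 1.547]
contact_force: [-0.4, -0.2, -0.1]
opening: 0.225
grasp_force: 25.9
```

>>> play_rows --rows '[{"dp": [0, 0, 0.02], "turn": [0, 0, 0], "fingers": 1}, {"dp": [0, 0, 0.02], "turn": [0, 0, 0], "fingers": 1}, {"dp": [0, 0, 0], "turn": [0, 0, 0], "fingers": 1}, {"dp": [0, 0, 0], "turn": [0, 0, 0], "fingers": 1}, {"dp": [0, 0, 0], "turn": [0, 0, 0], "fingers": 1}]'

```text
clock: 46.02
eef_pos: [539.1, 36.2, 5.6]
tcp_rot: [3.141, -0.0, 1.547]
contact_force: [-0.9, -0.5, 0.4]
opening: 0.225
grasp_force: 25.9
```

>>> play_rows --rows '[{"dp": [0, 0, 0.02], "turn": [0, 0, 0], "fingers": 1}, {"dp": [0, 0, 0.02], "turn": [0, 0, 0], "fingers": 1}, {"dp": [0, 0, 0], "turn": [0, 0, 0], "fingers": 1}, {"dp": [0, 0, 0], "turn": [0, 0, 0], "fingers": 1}, {"dp": [0, 0, 0], "turn": [0, 0, 0], "fingers": 1}]'

```text
clock: 46.43
eef_pos: [539.1, 36.3, 4.3]
tcp_rot: [3.141, -0.0, 1.547]
contact_force: [-2.6, -0.4, 8.7]
opening: 0.222
grasp_force: 26.9
```

>>> play_rows --rows '[{"dp": [0, 0, 0], "turn": [0, 0, 0], "fingers": 0.7}, {"dp": [0, 0, 0], "turn": [0, 0, 0], "fingers": 0.6}, {"dp": [0, 0, 0], "turn": [0, 0, 0], "fingers": 0.5}, {"dp": [0, 0, 0], "turn": [0, 0, 0], "fingers": 0.5}, {"dp": [0, 0, -0.2], "turn": [0, 0, 0], "fingers": 0.5}]'

```text
clock: 46.85
eef_pos: [537.8, 36.2, 10.7]
tcp_rot: [-3.139, 0.0, 1.547]
contact_force: [-0.1, 0.0, -0.2]
opening: 0.502
grasp_force: 0.0
```

>>> play_rows --rows '[{"dp": [0, 0, -0.6], "turn": [0, 0, 0], "fingers": 0.5}, {"dp": [0, 0, -0.8], "turn": [0, 0, 0], "fingers": 0.5}, {"dp": [0, 0, -0.8], "turn": [0, 0, 0], "fingers": 0.5}, {"dp": [0, 0, -0.8], "turn": [0, 0, 0], "fingers": 0.5}, {"dp": [0, 0, -0.8], "turn": [0, 0, 0], "fingers": 0.5}]'

```text
clock: 47.27
eef_pos: [538.5, 36.2, 165.7]
tcp_rot: [3.142, -0.0, 1.547]
contact_force: [0.9, -0.4, -0.2]
opening: 0.502
grasp_force: 0.0
```

>>> play_rows --rows '[{"dp": [0, -0.4, -0.4], "turn": [0, 0, 0], "fingers": 0.5}, {"dp": [-0.8, -0.4, 0], "turn": [0, 0, 0.6], "fingers": 0.5}, {"dp": [-0.8, 0, 0], "turn": [0, 0, 0.6], "fingers": 0.5}, {"dp": [-0.8, 0, 0], "turn": [0, 0, 0.6], "fingers": 0.5}, {"dp": [-0.8, 0, 0], "turn": [0, 0, 0.6], "fingers": 0.5}]'

```text
clock: 47.68
eef_pos: [491.6, -90.9, 180.6]
tcp_rot: [3.14, -0.0, 1.294]
contact_force: [0.2, -0.1, 0.7]
opening: 0.5
grasp_force: 0.0
```

>>> play_rows --rows '[{"dp": [-0.8, 0, 0], "turn": [0, 0, 0.6], "fingers": 0.5}, {"dp": [-0.8, 0, 0], "turn": [0, 0, 0.6], "fingers": 0.5}, {"dp": [-0.8, 0, 0], "turn": [0, 0, 0.6], "fingers": 0.5}, {"dp": [-0.8, 0, 0], "turn": [0, 0, 0.6], "fingers": 0.5}, {"dp": [-0.8, 0, 0], "turn": [0, 0, 0.6], "fingers": 0.5}]'

```text
clock: 48.1
eef_pos: [429.0, -238.0, 180.3]
tcp_rot: [3.141, -0.0, 0.978]
contact_force: [0.3, -0.4, -0.1]
opening: 0.496
grasp_force: 0.0
```

>>> play_rows --rows '[{"dp": [-0.8, 0, 0], "turn": [0, 0, 0.6], "fingers": 0.5}, {"dp": [-0.8, 0, 0], "turn": [0, 0, 0.6], "fingers": 0.5}, {"dp": [-0.8, 0, 0], "turn": [0, 0, 0.6], "fingers": 0.5}, {"dp": [0, 0, 0], "turn": [0, 0, 0], "fingers": 0.5}, {"dp": [0, 0, 0], "turn": [0, 0, 0], "fingers": 0.5}]'

```text
clock: 48.52
eef_pos: [370.5, -313.7, 180.1]
tcp_rot: [3.141, -0.0, 0.79]
contact_force: [0.1, -0.1, -0.2]
opening: 0.501
grasp_force: 0.0
```

```bash
python3 - <<'E'
from h import *
save("top","t9"); save("side","s9")
a=cv2.resize(np.load("pics/t9.npy")[115:250,185:385],None,fx=3.9,fy=3.9,interpolation=cv2.INTER_CUBIC)[:330,:780]
a=cv2.resize(np.load("pics/t9.npy")[120:260,185:340],None,fx=4,fy=4,interpolation=cv2.INTER_CUBIC)
b=cv2.resize(np.load("pics/s9.npy")[165:350,200:345],None,fx=3,fy=3,interpolation=cv2.INTER_CUBIC)[:560,:]
o=np.zeros((560,800,3),np.uint8); o[:560,:500]=a[:560,40:540]; o[:555,500:800]=b[:555,20:320]
cv2.imwrite("pics/fin.png",o)
E
```

```text
(no output)
```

View pics/fin.png

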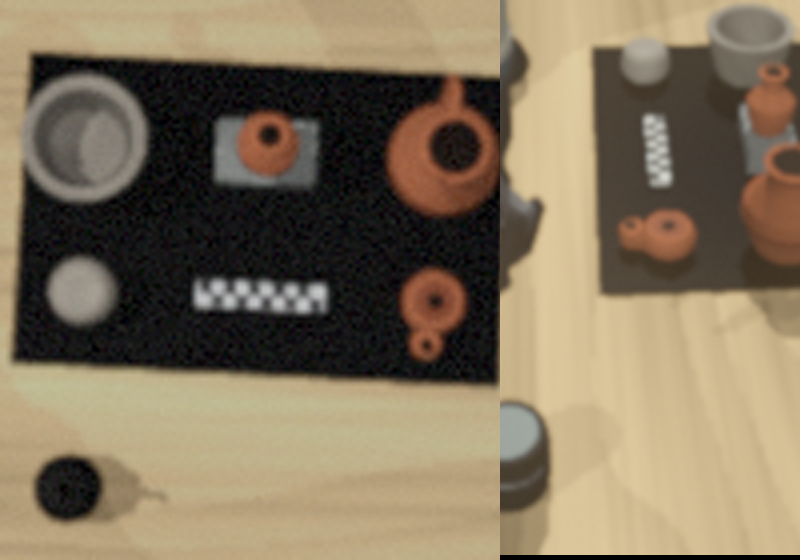

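The final picture shows the plinth at (266,153) with the flask on top, and the bar at (261,297), checkered face up and parallel to the mat. The hand stone is at (82,291) in front of the mortar (86,139), and the lamp at (433,300) is in front of the jug. The lens and blower are still standing, and the arm is clear.

```bash
python3 -c "
from rig import r
print(r.sign_off())"
```

```text
the job is handed in; nothing more can be done
None
```

The job is handed in at about 48 s of the 125 s: every find is placed as asked, and in the final picture the jug, mortar, lens and blower look undisturbed. I re-seated the plinth once, about 5 mm, before standing the flask on it.

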